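# Thread oiled rings onto the stepped mandrel and hang them to dry

### The job

Three turned wooden rings, freshly oiled, stand on edge in the rack. Take the stepped mandrel from its stand by the handle, thread it through the rings, largest first and smallest last, so that each hangs on its own step and is lifted off the rack with it, and lay the loaded mandrel back in both notches of its stand to dry, handle on the same side as before. Never touch a ring with the fingers or drop one, and leave the other things on the bench where they are.

Things in the scene. Friction and masses are not known exactly. Their poses are not given: they have to be found in the camera images.
- mandrel: stepped steel mandrel, 232 mm long, 0.2 kg, lying level in its stand at the start. Origin on its axis, x towards the thin tip, z up at the start. Along x (mm): dark wooden handle -52 to 22, 24x24 mm, sides along y and z; brass ferrule to 28, 21 mm thick; neck to 48, 16 thick; collar to 54, 44 thick; three steps to 88, 122 and 180, 30, 20 and 10 thick. Balance near x = 55.
- mandrel_neck (a point): point on the mandrel's axis in the middle of its neck, 38 mm along x from its origin; it belongs in the stand's notch at x = -60 mm
- mandrel_tip (a point): point on the mandrel's axis near the tip, 161 mm along x from its origin; it belongs in the stand's notch at x = 63 mm. The tip ends at 180 mm and tapers to 4 mm thick over its last 7 mm
- step_large (a point): place on the mandrel's axis for the largest ring's centre when pushed home against the collar, 62 mm along x from the mandrel's origin. Each ring has 3 mm of room all round on its own step and cannot pass on to the next thicker part; the far end of every step has a 3 mm chamfer
- step_medium (a point): place on the mandrel's axis for the middle ring's centre when pushed home, 96 mm along x from the mandrel's origin; this step is 20 mm thick and 34 mm long
- step_small (a point): place on the mandrel's axis for the smallest ring's centre when pushed home, 130 mm along x from the mandrel's origin; this step is 10 mm thick and runs on to the tip
- ring_large: largest of three turned wooden rings of the same wood, freshly oiled: outer diameter 64 mm, hole 36 mm, 16 mm wide. Origin at its centre, x axis along the hole. At the start it stands on edge in the rack, its centre 82 mm above the bench; which ring stands in which of the rack's three places changes.
- ring_medium: middle of three turned wooden rings of the same wood, freshly oiled: outer diameter 52 mm, hole 26 mm, 16 mm wide. Origin at its centre, x axis along the hole. At the start it stands on edge in the rack, its centre 75.5 mm above the bench; which ring stands in which of the rack's three places changes.
- ring_small: smallest of three turned wooden rings of the same wood, freshly oiled: outer diameter 40 mm, hole 16 mm, 16 mm wide. Origin at its centre, x axis along the hole. At the start it stands on edge in the rack, its centre 69 mm above the bench; which ring stands in which of the rack's three places changes.
- rack: fixed wooden ring rack, left or right on the bench, 216 mm long (y): two rails 7 mm thick, 20 mm apart, tops 55 mm high; feet 78 mm wide (x), 20 high, at both ends. Origin on the bench under its middle. In three places, y = -70, 0, 70 mm, a ring stands on two dowels between the rails, hole along x, bottom 50 mm up; it can be threaded from either side and lifted straight up.
- stand: fixed wooden mandrel stand, on the other side: base 170x80x14 mm, two notched uprights 8 mm thick, 94 high, 62 wide. Origin on the bench under the middle, x along the mandrel towards its tip. Upright at x = -60 mm: notch 21 mm wide for the neck; at x = 63: 16 mm, for the tip; both flare 9 mm a side at the top. At rest the mandrel's axis is 80 mm above the bench, its origin at x = -98.
- wax_tin: bystander, leave alone: flat round wax tin, 79 mm wide, 34 mm high, origin under its centre on the bench
- disc_stack: bystander, leave alone: flat stack of abrasive discs, 125 mm wide, 11 mm high, origin under its centre on the bench
- brush: bystander, leave alone: flat brush lying down, 30x130x13 mm, its length along its y axis, origin under its centre on the bench
- folding_rule: bystander, leave alone: folded wooden rule, 25x200x9 mm, its length along its y axis, origin under its centre on the bench

How it is judged:
By the outcome, as a careful person would: the job done as asked, in the order asked, and still so for the second after the job is handed in, with the robot touching nothing.
It also fails if it takes over 70 s, if anything falls off the work surface, if the arm or the gripper's body presses on something with over 40 N, if the wrist force passes 120 N, or if a joint passes its speed limit or range.

### The arm

A 7-joint arm with a two-finger parallel gripper is mounted at the origin on the work surface; the furniture and walls round the work are solid. World frame = base frame: x ahead of the robot, y to its left, z up, the work surface at z = 0. Lengths are in m, angles in rad, forces in N, time in s.
With the tool pointing down it reaches from about 0.425 to 0.925 m from the base axis. Payload 6.8 kg.
Tool frame: the origin (TCP) lies on the mounting face of the last link; the fingertips stand 173 mm ahead of it and the grasp point (between the pads) lies 155 mm ahead of it; z points along the fingers, y is the line along which they close (so a half turn about z gives the same grasp; the last joint's range is limited). The gripper opens to 85 mm and grips with 20 to 120 N. Pads are 22 mm wide; open, the fingers measure 114 mm over their backs; the gripper's body (76 mm by 85 mm) begins 54 mm behind the grasp point. The pads swing forward as they close: fully open they stand 13 mm farther back than shut.
Start: joints at [1.01, 0.477, 0.022, 1.555, -0.011, 1.109, -0.083], TCP at [0.295, -0.607, 0.405] pointing down, gripper open.
Joint ranges: [-2.96, 2.96], [-0.34, 2.1], [-1.41, 1.46], [0.24, 2.44], [-1.37, 4.51], [0.17, 1.92], [-2.96, 2.96]. Speed limits (rad/s): [2.39, 2.39, 3.14, 3.14, 3.14, 3.14, 3.14].

### API

Orientations are given as a unit quaternion [w, x, y, z].
In Python, from station import bot gives the robot as it stands. The module is installed in compiled form; this text tells all that it offers.
- The arm moves only by the shell command python3 -m pendant 'ROWS' [FORCE]. ROWS is JSON, a list of rows, each a list of 5 numbers: the finger opening in m, from 0 to 0.0854, then the shift along the tool's x, y, z in m, then the turn about the tool's z in degrees. In form: [[jaw, x, y, z, yaw], ...]. A call has 1 to 12 rows; each row shifts and turns the commanded pose from where the row before left it, along the tool's axes as they then stand; what a row does not reach is not made up. A row lasts 1/12 s, in which the tool goes at most 41.7 mm and 7.16 degrees, less where a joint would pass 70% of its speed; a pose out of reach is approached as far as the arm can. A call with a gripper value outside its range is refused whole. The fingers move at their own pace and stop on an object; FORCE is the grip in N (left out, the last holds). Time passes only in rows, so rows that do not move let the fingers close. It gives the time, the measured TCP pose, the force, the opening and the grip force at its end, in the units of the state.
- bot.get_obs(): the state, without advancing time (a new reading comes with each control period).
- bot.read_camera(name): name is "scene" or "top" or "wrist"; returns (picture, depth): 420x560x3 uint8, blue, green, red; 420x560 float32, m along the optical axis (not along the pixel's ray), 0 where there is no reading.
- bot.camera_model(name): a dict with "intrinsics" (3x3 intrinsics, pixels), "dist_coeffs" ([k1, k2, p1, p2, k3] as OpenCV has them; the pictures are not rectified), "R" (3x3) and "t" (3): a world point X has camera coordinates R X + t. Camera axes: x right, y down, z forward; pixel columns grow to the right and rows downward; lengths in m; the calibration is good to about 2 mm. A picture is of the moment at which its call begins: read the wrist's pose just before it. camera_model takes no time and is no camera call; for the wrist camera it gives the pose at the moment of the call.
- bot.hand_in(): hands the job in; it is judged then, once.
Trained networks look in the newest picture that a camera, given by its name, has taken for a name from the list of things; names that differ only in an ending like _2 or _b are one class to them, and where a whole thing is asked for, a point or a joint stands for the part that bears it (a point fixed in the world has none). Each returns a list of dicts, best first, with "score" (0 to 1); they miss things now and then, are a little off and sometimes report something else, mostly with a low value. They report only what shows in the picture. A call takes as long as a camera call.
- bot.boxes_of(name, camera): "at" ([column, row] in pixels, amid what is visible of it).
- bot.trace(name, camera): "mask" (420x560 bool, what is visible of it) and "at" ([column, row] in pixels, amid what is visible of it).
- bot.pinpoint(name, camera): "at" ([column, row] in pixels: a listed point, or the origin of a listed thing).
The state is a dict: "t": time; "q": joint angles; "joint_vel": joint speeds; "joint_torque": joint torques, N m; "eef_pos": TCP position; "tool_rot": TCP orientation; "contact_force": force on the tool from outside, world axes, zero at the start; "torque": the same for the moment, N m; "gripper_width": opening from 0.0 (shut) to 1.0 (fully open); "grasp_force": force on a finger pad.
Only numpy, scipy, OpenCV 4.12 (cv2) and the standard library are available. Lean on these libraries where they do the work, as an engineer would, in place of code of your own. Each camera call takes 0.05 s, during which the arm holds its last target. There are 200 camera calls.

## Working session

There is one attempt and no reset: what is moved stays moved. The work goes in short steps, Python scripts to look and compute and a shell command to move; the robot and the scene stay as the last step left them, time stands still between calls to the robot, and variables do not carry over. Pictures are saved under pics/ and viewed, at most 12 in all, crops included, and the job is handed in when it is done.

```bash
mkdir -p pics; cat > h.py <<'E'
import numpy as np, cv2
from station import bot
def px2w(cam,uv,z=None,depth=None,m=None):
    m=m or bot.camera_model(cam); K=np.array(m['intrinsics']);R=np.array(m['R']);t=np.array(m['t'])
    p=cv2.undistortPoints(np.array([[uv]],float),K,np.array(m['dist_coeffs'],float))[0,0]
    r=np.array([p[0],p[1],1.]); o=-R.T@t; d=R.T@r
    s=depth if z is None else (z-o[2])/d[2]
    return o+s*d
def cloud(cam,depth,m):
    K=np.array(m['intrinsics']);R=np.array(m['R']);t=np.array(m['t'])
    v,u=np.mgrid[0:420,0:560]
    p=cv2.undistortPoints(np.stack([u,v],-1).reshape(-1,1,2).astype(float),K,np.array(m['dist_coeffs'],float)).reshape(420,560,2)
    c=np.dstack([p,np.ones((420,560))])*depth[...,None]
    return (c-t)@R
def proj(m,X):
    R=np.array(m['R']);return cv2.projectPoints(np.array(X,float).reshape(-1,3),cv2.Rodrigues(R)[0],np.array(m['t'],float),np.array(m['intrinsics']),np.array(m['dist_coeffs'],float))[0].reshape(-1,2)
E
cat > a.py <<'E'
from h import *
o=bot.get_obs();print(o['eef_pos'],o['tool_rot'],o['t'])
Z={'mandrel':.08,'mandrel_neck':.08,'mandrel_tip':.08,'ring_large':.082,'ring_medium':.0755,'ring_small':.069,'rack':0,'stand':0}
for c in ['top','scene']:
    im,d=bot.read_camera(c);cv2.imwrite(f'pics/{c}0.png',im);np.savez(f'{c}0.npz',im=im,d=d)
    for n,z in Z.items():
        for r in bot.pinpoint(n,c)[:2]: print(c,n,round(r['score'],2),np.round(r['at']),np.round(px2w(c,r['at'],z),3))
E
python3 a.py
```

```text
[ 0.29521116 -0.6066967   0.40372401] [-8.81047189e-04  9.74473282e-01  2.24501621e-01 -2.62315642e-04] 0.0
top mandrel 0.91 [207. 242.] [0.452 0.191 0.08 ]
top mandrel 0.36 [284. 193.] [0.575 0.023 0.08 ]
top mandrel_tip 0.6 [206. 208.] [0.531 0.201 0.08 ]
top mandrel_tip 0.56 [197. 177.] [0.604 0.227 0.08 ]
top ring_large 0.7 [378. 219.] [ 0.524 -0.194  0.082]
top ring_medium 0.71 [374. 249.] [ 0.456 -0.186  0.076]
top ring_small 0.71 [380. 195.] [ 0.585 -0.202  0.069]
top rack 0.62 [371. 222.] [ 0.532 -0.195  0.   ]
top stand 0.61 [209. 208.] [0.549 0.209 0.   ]
scene mandrel 0.59 [212. 195.] [0.455 0.189 0.08 ]
scene mandrel_neck 0.71 [223. 188.] [0.494 0.206 0.08 ]
scene mandrel_tip 0.57 [258. 173.] [0.611 0.238 0.08 ]
scene mandrel_tip 0.29 [312. 280.] [ 0.451 -0.193  0.08 ]
scene ring_large 0.92 [346. 264.] [ 0.525 -0.192  0.082]
scene ring_medium 0.81 [309. 280.] [ 0.45  -0.186  0.076]
scene ring_small 0.84 [380. 261.] [ 0.591 -0.208  0.069]
scene rack 0.97 [346. 306.] [ 0.521 -0.206  0.   ]
scene rack 0.44 [224. 189.] [0.565 0.355 0.   ]
scene stand 0.61 [239. 208.] [0.546 0.23  0.   ]
```

```bash
python3 - <<'E'
import cv2,numpy as np
a=cv2.imread('pics/top0.png');b=cv2.imread('pics/scene0.png')
cv2.imwrite('pics/both.png',np.hstack([cv2.resize(a[100:350,100:480],(400,263)),cv2.resize(b[100:350,100:480],(400,263))]))
cv2.imwrite('pics/t.png',cv2.resize(a[110:330,130:450],(800,550),interpolation=cv2.INTER_CUBIC))
E
```

```text
(no output)
```

View pics/t.png

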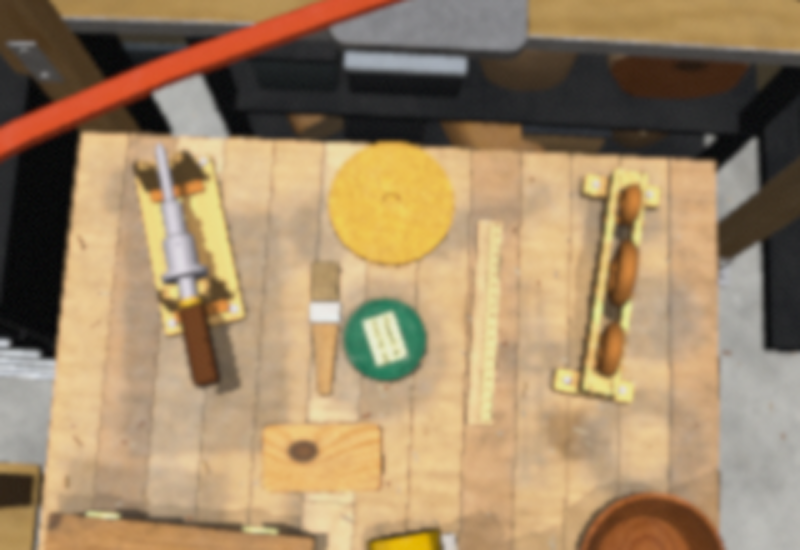

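View pics/scene0.png

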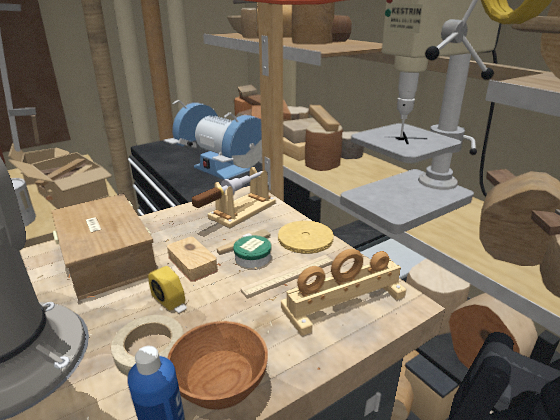

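The top view shows the mandrel on the left, with its tip pointing away and yaw about 16°. The rack is on the right, with its places ordered near to far as medium, large, small. In the scene view, the rings are at (309,280), (346,264) and (380,261). I'll fly over the rack to look from close by.

```bash
python3 -m pendant '[[0.085,0.03,-0.023,0,0],[0.085,0.03,-0.023,0,0],[0.085,0.03,-0.023,0,0],[0.085,0.03,-0.023,0,0],[0.085,0.03,-0.023,0,0],[0.085,0.03,-0.023,0,0],[0.085,0.03,-0.023,0,0],[0.085,0.03,-0.023,0,0],[0.085,0.03,-0.023,0,0],[0.085,0.03,-0.023,0,0],[0.085,0.03,-0.023,0,0],[0.085,0.03,-0.023,0,0]]' 60
python3 - <<'E'
from h import *
o=bot.get_obs();print(o['eef_pos'],o['tool_rot'],o['q'])
m=bot.camera_model('wrist');R=np.array(m['R']);print('cam',-R.T@m['t'],R[2])
im,d=bot.read_camera('wrist');cv2.imwrite('pics/w1.png',im);np.savez('w1.npz',im=im,d=d)
for n,z in {'ring_large':.082,'ring_medium':.0755,'ring_small':.069}.items():
    for r in bot.pinpoint(n,'wrist')[:2]: print(n,round(r['score'],2),np.round(r['at']),np.round(px2w('wrist',r['at'],z,m=m),4))
E
```

```text
t: 1.9
eef_pos: [0.4988, -0.1996, 0.4051]
tool_rot: [0.0, 0.975, 0.224, 0.0]
contact_force: [1.0, 0.3, 0.0]
gripper_width: 0.997
grasp_force: 0.0
[ 0.4987538  -0.19962552  0.40505156] [2.42089322e-04 9.74508666e-01 2.24349581e-01 2.59813512e-04] [ 0.41563866  0.25927722 -0.17954703  1.87531954  0.05429388  1.01096458
 -0.90509569]
cam [ 0.56764033 -0.16485725  0.37344201] [-0.26555475 -0.12944867 -0.95536575]
ring_large 0.75 [284. 166.] [ 0.5237 -0.1943  0.082 ]
ring_medium 0.55 [238. 229.] [ 0.4508 -0.1823  0.0755]
ring_small 0.88 [328.  99.] [ 0.5896 -0.2042  0.069 ]
```

View pics/w1.png

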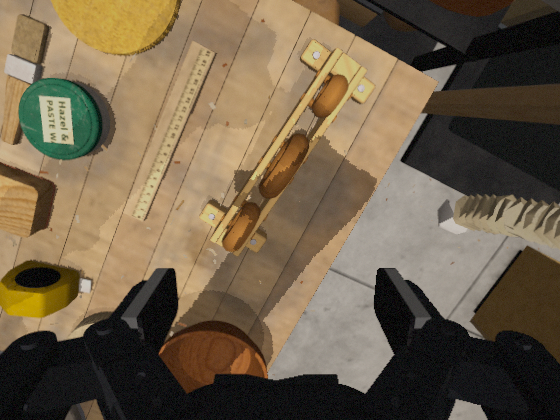

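The wrist view shows all three rings: large (284,166), medium (238,229), small (328,99). The camera sits on the tool's +x side, so a grasp with tool +x along the mandrel keeps the tip in view. That means threading from the outer side, so I'll check for space there and fit the rack and mandrel from depth.

```bash
python3 - <<'E'
from h import *
# outer side obstacles
for c in ['top','scene']:
    f=np.load(f'{c}0.npz');P=cloud(c,f['d'],bot.camera_model(c));ok=f['d']>0
    for y0,y1 in [(-.3,-.26),(-.4,-.3),(-.5,-.4),(-.6,-.5)]:
        s=ok&(P[...,0]>.3)&(P[...,0]<.8)&(P[...,1]>y0)&(P[...,1]<y1)
        q=P[s]; 
        if len(q): print(c,y0,y1,len(q),'z95',np.percentile(q[:,2],[50,95,99]).round(3), 'n>.05',(q[:,2]>.05).sum(), q[q[:,2]>.05].mean(0).round(2) if (q[:,2]>.05).any() else '')
# rings from wrist cloud
f=np.load('w1.npz');m=bot.camera_model('wrist');P=cloud('wrist',f['d'],m);ok=f['d']>0
for n,zc,uv in [('ring_large',.082,(284,166)),('ring_medium',.0755,(238,229)),('ring_small',.069,(328,99))]:
    w=px2w('wrist',uv,zc,m=m)
    for src,PP,okk in [('wrist',P,ok)]:
        s=okk&(np.hypot(PP[...,0]-w[0],PP[...,1]-w[1])<.036)&(PP[...,2]>.060)
        q=PP[s];print(n,len(q),'med',np.median(q,0).round(4),'mid',((np.percentile(q,2,0)+np.percentile(q,98,0))/2).round(4),'zmax',np.percentile(q[:,2],99).round(4))
# rail tops
s=ok&(abs(P[...,2]-.055)<.004)&(P[...,0]>.38)&(P[...,0]<.68)&(P[...,1]<-.13)&(P[...,1]>-.26)
q=P[s][:,:2].astype(np.float32);r=cv2.minAreaRect(q);print('rails',len(q),r)
# mandrel from top cloud
f=np.load('top0.npz');P=cloud('top',f['d'],bot.camera_model('top'));ok=f['d']>0
s=ok&(P[...,2]>.078)&(P[...,2]<.12)&(P[...,0]>.38)&(P[...,0]<.68)&(P[...,1]>.1)&(P[...,1]<.3)
q=P[s];print('mandrel',len(q),cv2.minAreaRect(q[:,:2].astype(np.float32)));l=cv2.fitLine(q[:,:2].astype(np.float32),cv2.DIST_HUBER,0,.01,.01).ravel();print(l,np.degrees(np.arctan2(l[1],l[0])))
E
```

```text
top -0.3 -0.26 3570 z95 [0.002 0.478 0.483] n>.05 1126 [ 0.72 -0.28  0.42]
top -0.4 -0.3 3284 z95 [0.504 0.6   0.616] n>.05 2160 [ 0.71 -0.32  0.54]
top -0.5 -0.4 1660 z95 [0.016 0.367 0.37 ] n>.05 710 [ 0.78 -0.45  0.36]
top -0.6 -0.5 4516 z95 [0.002 0.268 0.299] n>.05 1837 [ 0.75 -0.54  0.18]
scene -0.3 -0.26 8653 z95 [-0.001  0.463  0.476] n>.05 1140 [ 0.71 -0.28  0.39]
scene -0.4 -0.3 7339 z95 [-0.006  0.473  0.487] n>.05 1205 [ 0.75 -0.32  0.4 ]
scene -0.5 -0.4 1466 z95 [-0.044  0.016  0.019] n>.05 0 
ring_large 16062 med [ 0.5134 -0.1985  0.3125] mid [ 0.5219 -0.1975  0.2085] zmax 0.324
ring_medium 1815 med [ 0.4708 -0.178   0.0982] mid [ 0.4577 -0.174   0.1809] zmax 0.3004
ring_small 918 med [ 0.5911 -0.2028  0.0828] mid [ 0.5916 -0.2035  0.0759] zmax 0.088
rails 3367 ((0.5228341221809387, -0.19425494968891144), (0.03665328770875931, 0.21590743958950043), 82.39359283447266)
mandrel 1063 ((0.5143302083015442, 0.2075270116329193), (0.2295008897781372, 0.05634087324142456), 15.213028907775879)
[0.9608951  0.2769126  0.50430745 0.20159101] 16.076025
```

```bash
python3 - <<'E'
from h import *
Q=[]
for c in ['top','scene']:
    f=np.load(f'{c}0.npz');P=cloud(c,f['d'],bot.camera_model(c));Q.append(P[f['d']>0])
Q=np.vstack(Q)
for y in np.arange(-.6,.35,.1):
    q=Q[(Q[:,1]>y)&(Q[:,1]<y+.1)&(Q[:,0]>.3)&(Q[:,0]<1)&(Q[:,2]>.12)&(Q[:,2]<.8)]
    print(round(y,1),len(q),[ (round(a,2),round(a+.05,2),((q[:,0]>a)&(q[:,0]<=a+.05)).sum(), q[(q[:,0]>a)&(q[:,0]<=a+.05)][:,2].min().round(2)) for a in np.arange(.3,.8,.05) if ((q[:,0]>a)&(q[:,0]<=a+.05)).any()])
m=bot.camera_model('top');print(-np.array(m['R']).T@m['t'])
m=bot.camera_model('scene');print(-np.array(m['R']).T@m['t'])
E
```

```text
-0.6 1697 [(np.float64(0.7), np.float64(0.75), np.int64(858), np.float64(0.12)), (np.float64(0.75), np.float64(0.8), np.int64(521), np.float64(0.12))]
-0.5 2338 [(np.float64(0.75), np.float64(0.8), np.int64(710), np.float64(0.33))]
-0.4 6831 [(np.float64(0.65), np.float64(0.7), np.int64(981), np.float64(0.47)), (np.float64(0.7), np.float64(0.75), np.int64(1572), np.float64(0.47)), (np.float64(0.75), np.float64(0.8), np.int64(812), np.float64(0.33))]
-0.3 10919 [(np.float64(0.65), np.float64(0.7), np.int64(2007), np.float64(0.46)), (np.float64(0.7), np.float64(0.75), np.int64(1062), np.float64(0.46)), (np.float64(0.75), np.float64(0.8), np.int64(1504), np.float64(0.33))]
-0.2 6030 [(np.float64(0.3), np.float64(0.35), np.int64(928), np.float64(0.78)), (np.float64(0.35), np.float64(0.4), np.int64(1657), np.float64(0.75)), (np.float64(0.4), np.float64(0.45), np.int64(137), np.float64(0.74)), (np.float64(0.6), np.float64(0.65), np.int64(236), np.float64(0.51)), (np.float64(0.65), np.float64(0.7), np.int64(979), np.float64(0.52)), (np.float64(0.7), np.float64(0.75), np.int64(173), np.float
[... 898 characters left out ...]
0.4), np.float64(0.45), np.int64(429), np.float64(0.52)), (np.float64(0.45), np.float64(0.5), np.int64(813), np.float64(0.5)), (np.float64(0.5), np.float64(0.55), np.int64(76), np.float64(0.5)), (np.float64(0.75), np.float64(0.8), np.int64(1255), np.float64(0.33))]
0.3 12131 [(np.float64(0.3), np.float64(0.35), np.int64(10), np.float64(0.55)), (np.float64(0.35), np.float64(0.4), np.int64(623), np.float64(0.53)), (np.float64(0.4), np.float64(0.45), np.int64(307), np.float64(0.53)), (np.float64(0.7), np.float64(0.75), np.int64(3822), np.float64(0.12)), (np.float64(0.75), np.float64(0.8), np.int64(2909), np.float64(0.12))]
[0.33169774 0.01364039 1.03313408]
[ 0.11402754 -0.60318739  0.48997597]
```

The outer side is clear. A red beam crosses at about z 0.48–0.5, so I'll stay low near it. Moving to hover over the mandrel handle.

```bash
cat > look.py <<'E'
from h import *
import sys
o=bot.get_obs();q=o['tool_rot'];print(np.round(o['eef_pos'],4),'yaw',np.degrees(2*np.arctan2(q[2],q[1])).round(2),'t',o['t'])
m=bot.camera_model('wrist');im,d=bot.read_camera('wrist');k=sys.argv[1];cv2.imwrite(f'pics/{k}.png',im);np.savez(f'{k}.npz',im=im,d=d)
import pickle;pickle.dump(m,open(f'{k}.pkl','wb'))
Z={'mandrel':.08,'mandrel_neck':.08,'mandrel_tip':.08,'ring_large':.082,'ring_medium':.0755,'ring_small':.069}
for n in sys.argv[2:]:
    n,*z=n.split('@');z=float(z[0]) if z else Z[n]
    for r in bot.pinpoint(n,'wrist')[:2]: print(n,round(r['score'],2),np.round(r['at']),np.round(px2w('wrist',r['at'],z,m=m),4))
E
python3 -m pendant '[[0.085,0.008,-0.031,0.0055,0],[0.085,0.008,-0.031,0.0055,0],[0.085,0.008,-0.031,0.0055,0],[0.085,0.008,-0.031,0.0055,0],[0.085,0.008,-0.031,0.0055,0],[0.085,0.008,-0.031,0.0055,0],[0.085,0.008,-0.031,0.0055,0],[0.085,0.008,-0.031,0.0055,0],[0.085,0.008,-0.031,0.0055,0],[0.085,0.008,-0.031,0.0055,0],[0.085,0.008,-0.031,0.0055,0],[0.085,0.008,-0.031,0.0055,0]]'
python3 -m pendant '[[0.085,0,0,0,5],[0.085,0,0,0,5],[0.085,0,0,0,0]]'
python3 look.py w2 mandrel mandrel_neck mandrel_tip
python3 - <<'E'
from h import *
import pickle
m=pickle.load(open('w2.pkl','rb'));f=np.load('w2.npz');P=cloud('wrist',f['d'],m);ok=f['d']>0
s=ok&(P[...,2]>.076)&(P[...,2]<.11)&(abs((P[...,0]-.504)*.277-(P[...,1]-.2016)*.961)<.025)&(P[...,0]>.38)&(P[...,0]<.7)
q=P[s];u=np.array([.9609,.2769]);a=(q[:,:2]-[.504,.2016])@u;b=(q[:,:2]-[.504,.2016])@[-u[1],u[0]]
for x in np.arange(-.12,.14,.01):
    k=(a>x)&(a<x+.01)
    if k.sum()>5: print(round(x,2),k.sum(),'b',np.percentile(b[k],[3,50,97]).round(4),'z',np.percentile(q[k,2],[50,97]).round(4))
E
```

```text
t: 3.1
eef_pos: [0.4221, 0.1748, 0.3386]
tool_rot: [0.0, 0.975, 0.223, 0.0]
contact_force: [0.6, -0.6, -1.7]
gripper_width: 0.992
grasp_force: 0.0
t: 3.35
eef_pos: [0.4223, 0.1742, 0.3386]
tool_rot: [0.0, 0.991, 0.136, -0.0]
contact_force: [-0.3, -0.7, -0.1]
gripper_width: 0.999
grasp_force: 0.0
[0.4223 0.1742 0.3386] yaw 15.68 t 3.35
mandrel 0.75 [266. 169.] [0.453  0.1906 0.08  ]
mandrel_neck 0.85 [263. 109.] [0.4897 0.2029 0.08  ]
-0.11 55 b [-0.0056  0.0036  0.0128] z [0.0896 0.0907]
-0.1 462 b [-0.0074  0.0034  0.0146] z [0.0906 0.0918]
-0.09 485 b [-0.0078  0.0033  0.0143] z [0.0907 0.092 ]
-0.08 518 b [-0.0074  0.0032  0.0147] z [0.0907 0.092 ]
-0.07 531 b [-0.0075  0.0031  0.0143] z [0.0906 0.0921]
-0.06 558 b [-0.0075  0.0035  0.0148] z [0.0907 0.092 ]
-0.05 578 b [-0.0075  0.0034  0.0144] z [0.0906 0.092 ]
-0.04 601 b [-0.0075  0.0038  0.0148] z [0.0902 0.0919]
-0.03 487 b [-0.0057  0.0032  0.0129] z [0.0871 0.0898]
-0.02 1053 b [-0.0215  0.0018  0.0235] z [0.0867 0.0936]
-0.01 733 b [-0.0147  0.0036  0.0218] z [0.0903 0.101 ]
-0.0 931 b [-0.014   0.0031  0.0196] z [0.0932 0.1009]
0.01 887 b [-0.01    0.0035  0.0174] z [0.0921 0.0948]
0.02 921 b [-0.01    0.0034  0.0173] z [0.0921 0.0947]
0.03 717 b [-0.009   0.0033  0.0169] z [0.0903 0.0944]
0.04 470 b [-0.0059  0.0038  0.0134] z [0.0875 0.0897]
```

View pics/w2.png

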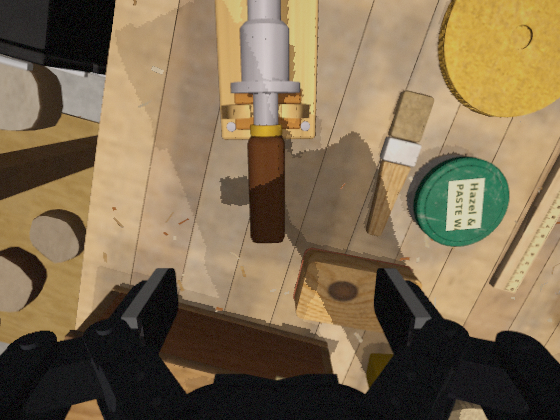

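The wrist view shows the handle centred at (266,190), the neck at (265,109) and the open fingers clear on both sides. The fit gives the origin at (0.4527, 0.1903) and yaw 16.1°. Descending and gripping.

```bash
python3 -m pendant '[[0.085,0.0112,-0.0024,0,-0.4],[0.085,0.0112,-0.0024,0,0],[0.085,0.0112,-0.0024,0.01,0],[0.085,0,0,0.0155,0],[0.085,0,0,0.0155,0],[0.085,0,0,0.0155,0],[0.085,0,0,0.0155,0],[0.085,0,0,0.0155,0],[0.085,0,0,0.01,0],[0.085,0,0,0.006,0],[0.085,0,0,0,0]]'
python3 -m pendant '[[0.01,0,0,0,0],[0.01,0,0,0,0],[0.01,0,0,0,0],[0.01,0,0,0,0],[0.01,0,0,0,0],[0.01,0,0,0,0],[0.01,0,0,0,0],[0.01,0,0,0,0]]' 80
python3 look.py w3 mandrel mandrel_neck mandrel_tip
```

```text
t: 4.47
eef_pos: [0.4523, 0.1916, 0.2341]
tool_rot: [0.0, 0.99, 0.142, -0.001]
contact_force: [-0.3, 0.7, 0.1]
gripper_width: 0.995
grasp_force: 0.0
t: 5.13
eef_pos: [0.4524, 0.1915, 0.2357]
tool_rot: [-0.0, 0.99, 0.142, 0.001]
contact_force: [-0.3, -0.8, 6.3]
gripper_width: 0.267
grasp_force: 78.8
[0.4524 0.1915 0.2357] yaw 16.33 t 5.1333
mandrel 0.64 [276. 291.] [0.4545 0.1933 0.08  ]
mandrel_neck 0.85 [278. 206.] [0.49   0.2032 0.08  ]
mandrel_neck 0.36 [279. 144.] [0.5125 0.2094 0.08  ]
```

```bash
python3 -m pendant '[[0.01,0,0,-0.004,0],[0.01,0,0,-0.008,0],[0.01,0,0,-0.012,0],[0.01,0,0,-0.014,0],[0.01,0,0,-0.014,0],[0.01,0,0,-0.012,0],[0.01,0,0,-0.008,0],[0.01,0,0,-0.004,0],[0.01,0,0,0,0]]' 100
python3 look.py w4 mandrel@0.155 mandrel_neck@0.155 mandrel_tip@0.155
python3 -m pendant '[[0.01,-0.0055,0.0248,0,0],[0.01,-0.0055,0.0248,0,0],[0.01,-0.0055,0.0248,0,0],[0.01,-0.0055,0.0248,0,0],[0.01,-0.0055,0.0248,0,0],[0.01,-0.0055,0.0248,0,0],[0.01,-0.0055,0.0248,0,0],[0.01,-0.0055,0.0248,0,0],[0.01,-0.0055,0.0248,0,0],[0.01,-0.0055,0.0248,0,0],[0.01,-0.0055,0.0248,0,0],[0.01,-0.0055,0.0248,0,0]]'
python3 -m pendant '[[0.01,-0.0055,0.0248,0,0],[0.01,-0.0055,0.0248,0,0],[0.01,-0.0055,0.0248,0,0],[0.01,-0.0055,0.0248,0,0],[0.01,-0.0055,0.0248,0,0],[0.01,-0.0055,0.0248,0,0],[0.01,-0.0055,0.0248,0,0],[0.01,-0.0055,0.0248,0,0],[0.01,-0.0055,0.0248,0,0],[0.01,-0.0055,0.0248,0,0],[0.01,-0.0055,0.0248,0,0],[0.01,-0.0055,0.0248,0,0]]'
python3 -m pendant '[[0.01,0,0,0,-5.5],[0.01,0,0,0,-5.5],[0.01,0,0,0,-5.5],[0.01,0,0,0,-5.5],[0.01,0,0,0,-5.5],[0.01,0,0,0,-5.5],[0.01,0,0,0,-5.5],[0.01,0,0,0,-5.5],[0.01,0,0,0,-5.5],[0.01,0,0,0,-5.5],[0.01,0,0,0,-5.5],[0.01,0,0,0,-5.5]]'
python3 look.py w5 mandrel_neck@0.155 mandrel_tip@0.155 ring_large ring_medium ring_small
```

```text
t: 6.08
eef_pos: [0.4522, 0.1915, 0.312]
tool_rot: [-0.0, 0.99, 0.142, 0.001]
contact_force: [0.3, -0.6, -2.2]
gripper_width: 0.269
grasp_force: 97.4
[0.4522 0.1915 0.312 ] yaw 16.34 t 6.0833
mandrel 0.96 [275. 291.] [0.4537 0.1936 0.155 ]
mandrel 0.67 [278. 206.] [0.4895 0.2029 0.155 ]
mandrel_neck 0.72 [278. 207.] [0.4891 0.203  0.155 ]
mandrel_neck 0.5 [278. 145.] [0.5117 0.2094 0.155 ]
mandrel_tip 0.74 [463. 239.] [0.4969 0.1286 0.155 ]
t: 7.28
eef_pos: [0.4722, -0.1139, 0.3106]
tool_rot: [-0.0, 0.99, 0.142, -0.001]
contact_force: [0.1, 0.3, -1.9]
gripper_width: 0.265
grasp_force: 97.8
t: 8.28
eef_pos: [0.4927, -0.4179, 0.31]
tool_rot: [-0.001, 0.99, 0.142, -0.001]
contact_force: [0.3, 0.7, -1.5]
gripper_width: 0.265
grasp_force: 97.8
t: 9.28
eef_pos: [0.4928, -0.4167, 0.31]
tool_rot: [-0.001, 0.751, 0.66, -0.0]
contact_force: [-0.5, 0.3, -3.3]
gripper_width: 0.264
grasp_force: 98.1
[ 0.4928 -0.4167  0.31  ] yaw 82.62 t 9.2833
mandrel_neck 0.58 [279. 205.] [ 0.4996 -0.3767  0.155 ]
```

View pics/w5.png

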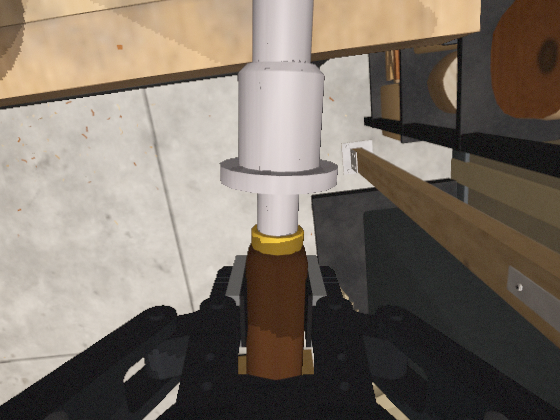

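The wrist view shows the mandrel straight ahead at column 278, but the tip and rings are out of its field. I'll place the rings from the earlier near view's point cloud and check the mandrel axis in the tool frame.

```bash
cat > rings.py <<'E'
from h import *
import pickle
from scipy.optimize import least_squares
th=np.radians(-7.6);e=np.array([np.cos(th),np.sin(th)]);n=np.array([-e[1],e[0]]);C=np.array([.5228,-.1943])
def fit(P,tag):
    d=P[:,:2]-C;s=d@e;w=d@n;z=P[:,2]
    for nm,s0,zc,R in [('medium',-.07,.0755,.026),('large',0,.082,.032),('small',.07,.069,.020)]:
        k=(abs(s-s0)<R+.006)&(abs(w)<.02)&(z>.060)&(z<zc+R+.006)
        if k.sum()<20: print(tag,nm,'few');continue
        S,Z,W=s[k],z[k],w[k]
        k2=np.hypot(S-s0,Z-zc)>R*.82;S,Z,W=S[k2],Z[k2],W[k2]
        f=lambda p:np.hypot(S-p[0],Z-p[1])-R
        r=least_squares(f,[s0,zc],loss='soft_l1',f_scale=.001)
        print(tag,nm,len(S),'ds %.4f'%(r.x[0]-s0),'z %.4f (%.4f)'%(r.x[1],zc),'w %.4f %.4f'%tuple(np.percentile(W,[3,97])))
# w1 wrist pose
m=bot.camera_model('wrist')
E
python3 - <<'E'
from rings import *
# rebuild w1 model from tool->cam relation
m5=pickle.load(open('w5.pkl','rb'))
def T(R,t):
    A=np.eye(4);A[:3,:3]=R;A[:3,3]=t;return A
from scipy.spatial.transform import Rotation as Ro
o=bot.get_obs();q=o['tool_rot'];W5=T(Ro.from_quat([q[1],q[2],q[3],q[0]]).as_matrix(),o['eef_pos'])
X=T(m5['R'],m5['t'])@W5   # cam from tool
q=[2.42089322e-04,9.74508666e-01,2.24349581e-01,2.59813512e-04]
W1=T(Ro.from_quat([q[1],q[2],q[3],q[0]]).as_matrix(),[0.4987538,-0.19962552,0.40505156])
M=X@np.linalg.inv(W1);m1=dict(m5);m1['R']=M[:3,:3];m1['t']=M[:3,3]
f=np.load('w1.npz');fit(cloud('wrist',f['d'],m1)[f['d']>0],'w1')
for c in ['top','scene']:
    f=np.load(c+'0.npz');fit(cloud(c,f['d'],bot.camera_model(c))[f['d']>0],c)
# mandrel in tool
f=np.load('w5.npz');P=cloud('wrist',f['d'],m5);P=P[f['d']>0]
L=(P-W5[:3,3])@W5[:3,:3]
for x in np.arange(-.01,.1,.01):
    k=(L[:,0]>x)&(L[:,0]<x+.01)&(abs(L[:,1])<.03)&(L[:,2]<.165)&(L[:,2]>.12)
    if k.sum()>30:print(round(x,2),k.sum(),'y',np.percentile(L[k,1],[2,50,98]).round(4),'ztop',np.percentile(L[k,2],[3,10]).round(4))
E
```

```text
w1 medium 768 ds 0.0003 z 0.0723 (0.0755) w -0.0062 0.0067
w1 large 1258 ds 0.0008 z 0.0785 (0.0820) w -0.0065 0.0073
w1 small 524 ds 0.0010 z 0.0662 (0.0690) w -0.0053 0.0046
top medium 129 ds 0.0008 z 0.0738 (0.0755) w -0.0072 0.0065
top large 162 ds 0.0023 z 0.0803 (0.0820) w -0.0069 0.0060
top small 82 ds 0.0011 z 0.0680 (0.0690) w -0.0079 0.0063
scene medium 221 ds 0.0016 z 0.0734 (0.0755) w -0.0090 0.0025
scene large 297 ds 0.0022 z 0.0797 (0.0820) w -0.0099 0.0023
scene small 123 ds 0.0010 z 0.0675 (0.0690) w -0.0090 0.0024
-0.01 1781 y [-0.0132 -0.0001  0.0133] ztop [0.1244 0.1336]
0.0 3587 y [-0.0295 -0.0001  0.0295] ztop [0.1205 0.1223]
0.01 4815 y [-0.0236 -0.0002  0.0236] ztop [0.121  0.1231]
0.02 1621 y [-0.0102  0.0005  0.0107] ztop [0.1464 0.1469]
0.03 1199 y [-0.0081  0.0004  0.0086] ztop [0.1489 0.1497]
0.04 723 y [-0.0072  0.0011  0.0161] ztop [0.1371 0.1433]
0.05 3801 y [-0.0187  0.0005  0.0201] ztop [0.136  0.1367]
0.06 2543 y [-0.0129  0.0008  0.0146] ztop [0.1426 0.143 ]
0.07 2723 y [-0.0126  0.001   0.0147] ztop [0.1426 0.1431]
0.08 2651 y [-0.0122  0.001   0.0146] ztop [0.1425 0.1432]
0.09 2032 y [-0.0079  0.0012  0.0107] ztop [0.1474 0.1479]
```

```bash
python3 -m pendant '[[0.01,0,0.0005,0.006,0],[0.01,0,0,0.01,0],[0.01,0,0,0.013,0],[0.01,0,0,0.014,0],[0.01,0,0,0.013,0],[0.01,0,0,0.01,0],[0.01,0,0,0.0065,0],[0.01,0,0,0,0]]'
cat > chk.py <<'E'
from rings import *
import sys
k=sys.argv[1]
o=bot.get_obs();q=o['tool_rot'];print(np.round(o['eef_pos'],4),'yaw',np.degrees(2*np.arctan2(q[2],q[1])).round(2),'t',o['t'],'Fz',np.round(o['contact_force'],1))
d0=np.array(o['eef_pos'][:2])-C;print('TCP s %.4f w %.4f'%(d0@e,d0@n))
for c in ['top','scene']:
    im,d=bot.read_camera(c);cv2.imwrite(f'pics/{c}_{k}.png',im)
    P=cloud(c,d,bot.camera_model(c))[d>0];fit(P,c)
    dd=P[:,:2]-C;s=dd@e-d0@e;w=dd@n-d0@n;z=P[:,2]-(o['eef_pos'][2]-.1557)
    for a,b in [(.055,.07),(.07,.085),(.09,.105),(.105,.12),(.125,.14),(.14,.155),(.155,.172)]:
        kk=(w>a)&(w<b)&(abs(s)<.022)&(z>-.002)&(z<.03)
        if kk.sum()>8: print(c,a,kk.sum(),'s',np.percentile(s[kk],[5,50,95]).round(4),'z95 %.4f'%np.percentile(z[kk],95))
E
python3 chk.py b
```

```text
t: 10.25
eef_pos: [0.4928, -0.4165, 0.2364]
tool_rot: [-0.002, 0.753, 0.658, -0.0]
contact_force: [-0.7, 0.2, -1.9]
gripper_width: 0.259
grasp_force: 97.9
[ 0.4928 -0.4165  0.2364] yaw 82.35 t 10.25 Fz [-0.7  0.2 -1.9]
TCP s -0.0003 w -0.2242
top medium 127 ds 0.0008 z 0.0741 (0.0755) w -0.0067 0.0063
top large 154 ds 0.0021 z 0.0802 (0.0820) w -0.0065 0.0058
top small 81 ds 0.0012 z 0.0679 (0.0690) w -0.0077 0.0062
top 0.055 98 s [-0.014  -0.0026  0.0144] z95 0.0165
top 0.07 81 s [-0.0116  0.0009  0.0154] z95 0.0160
top 0.09 54 s [-0.0064  0.0014  0.0109] z95 0.0111
top 0.105 61 s [-0.0056  0.0011  0.0117] z95 0.0116
top 0.125 27 s [-0.0004  0.0034  0.0081] z95 0.0060
top 0.14 30 s [-0.0003  0.0042  0.0088] z95 0.0074
top 0.155 33 s [0.001  0.0043 0.0092] z95 0.0070
scene medium 220 ds 0.0016 z 0.0732 (0.0755) w -0.0091 0.0030
scene large 293 ds 0.0020 z 0.0797 (0.0820) w -0.0096 0.0020
scene small 125 ds 0.0006 z 0.0676 (0.0690) w -0.0090 0.0020
scene 0.055 118 s [-0.0118 -0.0076  0.0076] z95 0.0156
scene 0.07 188 s [-0.0116 -0.005   0.0094] z95 0.0158
scene 0.09 112 s [-0.0067 -0.0025  0.007 ] z95 0.0111
scene 0.105 104 s [-0.0062 -0.0021  0.0085] z95 0.0103
scene 0.125 54 s [-0.0015  0.0005  0.0052] z95 0.0052
scene 0.14 51 s [-0.001   0.0009  0.0066] z95 0.0055
scene 0.155 49 s [-0.0008  0.0016  0.0063] z95 0.0055
```

The mandrel sits yawed about 1.5° in the grip and is roughly 2 mm short of the ring axis at its root. I'll correct that and start inserting along the true mandrel axis.

```bash
python3 -m pendant '[[0.01,0,0.001,-0.001,-0.8],[0.01,0,0.001,0,-0.7],[0.01,0,0,0,0],[0.01,0.008,0.0002,0,0],[0.01,0.014,0.0004,0,0],[0.01,0.016,0.0004,0,0],[0.01,0.014,0.0004,0,0],[0.01,0.008,0.0002,0,0],[0.01,0,0,0,0]]'
python3 chk.py c | grep -v small
python3 - <<'E'
import cv2,numpy as np
a=cv2.imread('pics/top_c.png')[180:300,300:440];b=cv2.imread('pics/scene_c.png')[220:340,260:420]
cv2.imwrite('pics/c.png',np.hstack([cv2.resize(a,(380,340),interpolation=2),cv2.resize(b,(420,340),interpolation=2)]))
E
```

```text
t: 11.1
eef_pos: [0.5045, -0.3542, 0.2399]
tool_rot: [-0.0, 0.743, 0.67, 0.001]
contact_force: [0.3, -0.4, -2.0]
gripper_width: 0.266
grasp_force: 97.9
[ 0.5045 -0.3542  0.2399] yaw 84.09 t 11.1 Fz [ 0.3 -0.4 -2. ]
TCP s 0.0030 w -0.1609
top medium 132 ds 0.0007 z 0.0737 (0.0755) w -0.0070 0.0063
top large 157 ds 0.0021 z 0.0800 (0.0820) w -0.0064 0.0058
top 0.055 84 s [-0.0129 -0.0019  0.0126] z95 0.0166
top 0.07 86 s [-0.0128 -0.0022  0.0128] z95 0.0154
top 0.09 57 s [-0.0076 -0.0003  0.0087] z95 0.0114
top 0.105 55 s [-0.0088 -0.0012  0.0088] z95 0.0116
top 0.125 27 s [-0.0033  0.0009  0.0048] z95 0.0068
top 0.14 26 s [-0.019  -0.002   0.0051] z95 0.0269
top 0.155 136 s [-0.0204 -0.0006  0.0184] z95 0.0286
scene medium 222 ds 0.0016 z 0.0735 (0.0755) w -0.0088 0.0025
scene large 286 ds 0.0020 z 0.0797 (0.0820) w -0.0100 0.0020
scene 0.055 55 s [-0.0153 -0.0132 -0.0102] z95 0.0094
scene 0.07 122 s [-0.0149 -0.0088  0.0048] z95 0.0138
scene 0.09 91 s [-0.0104 -0.0057  0.0047] z95 0.0090
scene 0.105 72 s [-0.0102 -0.0059  0.0036] z95 0.0093
scene 0.125 36 s [-0.0053 -0.0028  0.001 ] z95 0.0046
scene 0.14 210 s [-0.0195 -0.0013  0.0185] z95 0.0259
scene 0.155 115 s [-0.0203 -0.0033  0.0159] z95 0.0285
```

View pics/c.png

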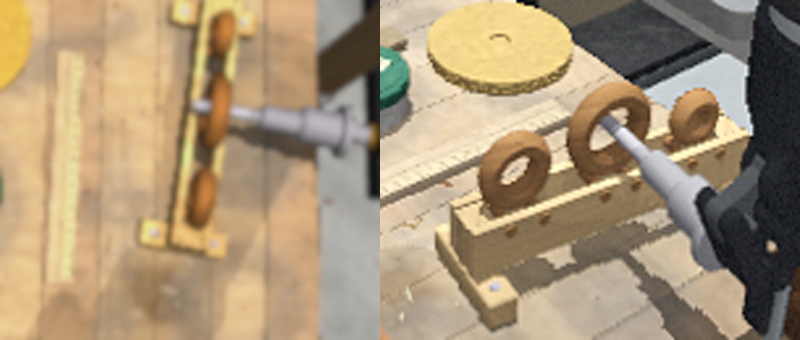

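The tip is through the large ring, centred in both views (top crop (205,108), scene crop (605,125)). Advancing.

```bash
python3 -m pendant '[[0.01,0.006,-0.0007,0.0008,0],[0.01,0.012,0.0003,0.0007,0],[0.01,0.012,0.0003,0,0],[0.01,0.012,0.0004,0,0],[0.01,0.012,0.0004,0,0],[0.01,0.006,0.0002,0,0],[0.01,0,0,0,0]]'
python3 chk.py d | grep -v small
```

```text
t: 11.78
eef_pos: [0.5115, -0.2954, 0.2384]
tool_rot: [-0.0, 0.743, 0.669, 0.0]
contact_force: [0.2, 0.2, -1.7]
gripper_width: 0.266
grasp_force: 97.9
[ 0.5115 -0.2954  0.2384] yaw 84.05 t 11.7833 Fz [ 0.2  0.2 -1.7]
TCP s 0.0022 w -0.1017
top medium 131 ds 0.0007 z 0.0738 (0.0755) w -0.0068 0.0064
top large 162 ds 0.0019 z 0.0802 (0.0820) w -0.0066 0.0061
top 0.055 86 s [-0.0126 -0.0012  0.0127] z95 0.0167
top 0.07 84 s [-0.0126 -0.0018  0.0125] z95 0.0169
top 0.09 68 s [-0.0201 -0.0067  0.0188] z95 0.0295
top 0.105 101 s [-0.0183 -0.0002  0.0191] z95 0.0274
top 0.125 27 s [-0.0035  0.0011  0.0051] z95 0.0057
top 0.14 30 s [-0.0034  0.0001  0.0051] z95 0.0063
top 0.155 30 s [-0.0031 -0.      0.0049] z95 0.0071
scene medium 214 ds 0.0017 z 0.0734 (0.0755) w -0.0089 0.0028
scene large 283 ds 0.0022 z 0.0798 (0.0820) w -0.0097 0.0024
scene 0.055 22 s [-0.0148 -0.0134 -0.0116] z95 0.0084
scene 0.07 49 s [-0.0138 -0.0113 -0.0072] z95 0.0111
scene 0.09 308 s [-0.0208 -0.0039  0.0182] z95 0.0288
scene 0.125 21 s [-0.0037 -0.0013  0.0036] z95 0.0043
scene 0.14 31 s [-0.0038 -0.0018  0.002 ] z95 0.0047
scene 0.155 35 s [-0.0046 -0.0021  0.0028] z95 0.0045
```

```bash
python3 -m pendant '[[0.01,0.006,0,0,0],[0.01,0.008,0.0002,0,0],[0.01,0.008,0.0002,0,0],[0.01,0.006,0.0002,0,0],[0.01,0.004,0.0001,0,0],[0.01,0.003,0.0001,0,0],[0.01,0,0,0,0]]'
python3 chk.py e | egrep -v 'small|medium'
```

```text
t: 12.47
eef_pos: [0.5156, -0.2624, 0.2383]
tool_rot: [-0.0, 0.744, 0.669, 0.0]
contact_force: [0.4, -0.5, -3.0]
gripper_width: 0.261
grasp_force: 97.9
[ 0.5156 -0.2624  0.2383] yaw 83.91 t 12.4667 Fz [ 0.4 -0.5 -3. ]
TCP s 0.0018 w -0.0685
top large 159 ds 0.0022 z 0.0800 (0.0820) w -0.0068 0.0059
top 0.055 83 s [-0.0199 -0.0039  0.0194] z95 0.0296
top 0.07 129 s [-0.0193 -0.0013  0.0169] z95 0.0283
top 0.09 57 s [-0.0076 -0.0003  0.0094] z95 0.0114
top 0.105 60 s [-0.0075  0.      0.0103] z95 0.0113
top 0.125 30 s [-0.0027  0.0004  0.0056] z95 0.0050
top 0.14 28 s [-0.003   0.0005  0.0056] z95 0.0064
top 0.155 32 s [-0.0032  0.0008  0.0053] z95 0.0062
scene large 141 ds 0.0031 z 0.0818 (0.0820) w -0.0095 0.0025
scene 0.055 34 s [-0.0216 -0.0192  0.0138] z95 0.0257
scene 0.09 46 s [-0.0083 -0.0051  0.0038] z95 0.0092
scene 0.105 55 s [-0.0087 -0.0039  0.0052] z95 0.0095
scene 0.125 31 s [-0.0041 -0.0014  0.0036] z95 0.0047
scene 0.14 28 s [-0.0039 -0.0018  0.0026] z95 0.0042
scene 0.155 32 s [-0.0043 -0.0021  0.0035] z95 0.0044
```

```bash
python3 -m pendant '[[0.01,0.002,0.0003,0,0],[0.01,0.002,0,0,0],[0.01,0,0,0,0],[0.01,0,0,-0.002,0],[0.01,0,0,-0.003,0],[0.01,0,0,-0.004,0],[0.01,0,0,-0.005,0],[0.01,0,0,-0.005,0],[0.01,0,0,-0.004,0],[0.01,0,0,-0.002,0],[0.01,0,0,0,0]]'
python3 chk.py f | egrep -v 'small|medium'
```

```text
t: 13.48
eef_pos: [0.5163, -0.2595, 0.264]
tool_rot: [0.001, 0.744, 0.668, 0.0]
contact_force: [-0.6, 0.2, -3.4]
gripper_width: 0.263
grasp_force: 97.9
[ 0.5163 -0.2595  0.264 ] yaw 83.83 t 13.4833 Fz [-0.6  0.2 -3.4]
TCP s 0.0022 w -0.0655
top large 109 ds 0.0026 z 0.0878 (0.0820) w -0.0156 0.0194
top 0.055 114 s [-0.0204 -0.0025  0.019 ] z95 0.0294
top 0.07 120 s [-0.0136 -0.0008  0.015 ] z95 0.0254
top 0.09 62 s [-0.0071  0.0003  0.0097] z95 0.0112
top 0.105 61 s [-0.0069 -0.0002  0.0106] z95 0.0118
top 0.125 29 s [-0.0024  0.0017  0.0061] z95 0.0070
top 0.14 30 s [-0.0025  0.0006  0.0059] z95 0.0070
top 0.155 33 s [-0.0027  0.0006  0.0052] z95 0.0059
scene large 160 ds 0.0061 z 0.0940 (0.0820) w -0.0187 0.0177
scene 0.055 39 s [-0.0216 -0.0198  0.0108] z95 0.0230
scene 0.09 47 s [-0.0086 -0.0062 -0.0013] z95 0.0084
scene 0.105 56 s [-0.0089 -0.0045  0.0047] z95 0.0086
scene 0.125 28 s [-0.004  -0.0022  0.0025] z95 0.0041
scene 0.14 26 s [-0.0036 -0.0015  0.0034] z95 0.0036
scene 0.155 32 s [-0.004  -0.0019  0.003 ] z95 0.0035
```

Large ring is lifted. Retreating gently.

```bash
python3 -m pendant '[[0.01,-0.002,0,0,0],[0.01,-0.004,-0.0001,0,0],[0.01,-0.006,-0.0002,0,0],[0.01,-0.008,-0.0002,0,0],[0.01,-0.011,-0.0003,0,0],[0.01,-0.014,-0.0004,0,0],[0.01,-0.016,-0.0004,0,0],[0.01,-0.018,-0.0005,0,0],[0.01,-0.018,-0.0005,0,0],[0.01,-0.018,-0.0005,0,0],[0.01,-0.018,-0.0005,0,0],[0.01,-0.018,-0.0005,0,0]]'
python3 -m pendant '[[0.01,-0.01,-0.0003,0,0],[0.01,-0.003,0,0,0],[0.01,0,0,0,0]]'
python3 look.py w6
python3 chk.py g
```

```text
t: 14.58
eef_pos: [0.4948, -0.4117, 0.263]
tool_rot: [0.0, 0.745, 0.668, -0.0]
contact_force: [0.6, -0.1, -2.1]
gripper_width: 0.262
grasp_force: 97.9
t: 14.83
eef_pos: [0.4934, -0.4233, 0.2629]
tool_rot: [-0.0, 0.745, 0.667, -0.0]
contact_force: [0.6, 1.0, -2.8]
gripper_width: 0.262
grasp_force: 97.9
[ 0.4934 -0.4233  0.2629] yaw 83.71 t 14.8333
[ 0.494  -0.4219  0.263 ] yaw 83.82 t 14.8833 Fz [ 0.1  0.7 -2.5]
TCP s 0.0015 w -0.2294
top medium 129 ds 0.0005 z 0.0739 (0.0755) w -0.0071 0.0063
top large few
top small 83 ds 0.0017 z 0.0680 (0.0690) w -0.0079 0.0062
top 0.055 110 s [-0.0196 -0.003   0.0191] z95 0.0287
top 0.07 140 s [-0.0182 -0.0019  0.0165] z95 0.0246
top 0.09 56 s [-0.0084 -0.001   0.0084] z95 0.0104
top 0.105 62 s [-0.0079 -0.0011  0.0088] z95 0.0109
top 0.125 28 s [-0.0034  0.0001  0.0046] z95 0.0054
top 0.14 29 s [-0.0039  0.0006  0.0049] z95 0.0058
top 0.155 31 s [-0.0026  0.0012  0.005 ] z95 0.0069
scene medium 217 ds 0.0017 z 0.0733 (0.0755) w -0.0089 0.0023
scene large few
scene small 118 ds 0.0007 z 0.0676 (0.0690) w -0.0088 0.0020
scene 0.055 326 s [-0.0213 -0.0101  0.0154] z95 0.0280
scene 0.07 82 s [-0.0184 -0.0085  0.0042] z95 0.0239
scene 0.09 111 s [-0.0096 -0.0048  0.0048] z95 0.0087
scene 0.105 106 s [-0.0094 -0.0052  0.0048] z95 0.0091
scene 0.125 54 s [-0.0052 -0.0021  0.0022] z95 0.0040
scene 0.14 47 s [-0.0053 -0.0028  0.0021] z95 0.0042
scene 0.155 54 s [-0.0055 -0.0026  0.0019] z95 0.0041
```

View pics/w6.png

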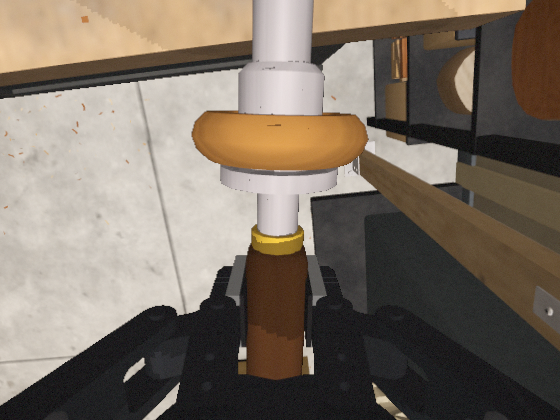

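The large ring hangs at (280,140) just ahead of the collar. Shifting over to the medium ring and down to its height.

```bash
python3 -m pendant '[[0.01,0,-0.003,0.001,0],[0.01,0,-0.006,0.003,0],[0.01,0,-0.009,0.004,0],[0.01,0,-0.012,0.005,0],[0.01,0,-0.012,0.006,0],[0.01,0,-0.012,0.005,0],[0.01,0,-0.009,0.004,0],[0.01,0,-0.005,0.003,0],[0.01,0,-0.002,0.001,0],[0.01,0,0,0,0]]'
python3 chk.py i | egrep -v 'small'
```

```text
t: 15.82
eef_pos: [0.4241, -0.4145, 0.231]
tool_rot: [-0.0, 0.744, 0.668, -0.0]
contact_force: [0.5, 0.0, -2.0]
gripper_width: 0.265
grasp_force: 97.8
[ 0.4241 -0.4145  0.231 ] yaw 83.82 t 15.8167 Fz [ 0.5  0.  -2. ]
TCP s -0.0688 w -0.2313
top medium 129 ds 0.0007 z 0.0737 (0.0755) w -0.0068 0.0066
top large few
top 0.055 106 s [-0.0202 -0.0026  0.0196] z95 0.0286
top 0.07 133 s [-0.0172 -0.0016  0.0169] z95 0.0245
top 0.09 57 s [-0.0073  0.0011  0.0105] z95 0.0109
top 0.105 60 s [-0.0074  0.0008  0.0107] z95 0.0109
top 0.125 25 s [-0.0024  0.0006  0.0045] z95 0.0073
top 0.14 27 s [-0.0041  0.0002  0.0043] z95 0.0073
top 0.155 32 s [-0.004  -0.0004  0.0048] z95 0.0063
scene medium 218 ds 0.0016 z 0.0734 (0.0755) w -0.0087 0.0026
scene large few
scene 0.055 351 s [-0.0212 -0.0069  0.0125] z95 0.0279
scene 0.07 89 s [-0.0144 -0.0066  0.0059] z95 0.0227
scene 0.09 126 s [-0.0085 -0.0032  0.0063] z95 0.0103
scene 0.105 105 s [-0.0088 -0.0046  0.0055] z95 0.0093
scene 0.125 55 s [-0.0042 -0.0016  0.0031] z95 0.0045
scene 0.14 46 s [-0.0043 -0.0018  0.0023] z95 0.0042
scene 0.155 59 s [-0.0032 -0.0007  0.0049] z95 0.0043
```

```bash
python3 -m pendant '[[0.01,0.003,-0.001,0,0],[0.01,0.006,0.0001,0,0],[0.01,0.009,0.0002,0,0],[0.01,0.012,0.0003,0,0],[0.01,0.012,0.0003,0,0],[0.01,0.01,0.0002,0,0],[0.01,0.008,0.0002,0,0],[0.01,0.006,0.0001,0,0],[0.01,0.004,0.0001,0,0],[0.01,0.002,0,0,0],[0.01,0,0,0,0]]'
python3 chk.py j | egrep -v 'small'
```

```text
t: 16.83
eef_pos: [0.4328, -0.3427, 0.2313]
tool_rot: [0.0, 0.744, 0.668, -0.0]
contact_force: [0.7, 0.5, -2.6]
gripper_width: 0.263
grasp_force: 97.8
[ 0.4328 -0.3427  0.2313] yaw 83.86 t 16.8333 Fz [ 0.7  0.5 -2.6]
TCP s -0.0696 w -0.1590
top medium 125 ds 0.0008 z 0.0737 (0.0755) w -0.0067 0.0068
top large few
top 0.055 114 s [-0.0197 -0.0018  0.0194] z95 0.0288
top 0.07 127 s [-0.0182 -0.0011  0.0187] z95 0.0243
top 0.09 58 s [-0.0086 -0.0005  0.0087] z95 0.0112
top 0.105 56 s [-0.0085 -0.0009  0.0087] z95 0.0108
top 0.125 29 s [-0.0038  0.      0.0047] z95 0.0068
top 0.14 41 s [-0.0175  0.0014  0.0162] z95 0.0237
top 0.155 123 s [-0.0189 -0.001   0.0187] z95 0.0256
scene medium 217 ds 0.0014 z 0.0734 (0.0755) w -0.0091 0.0027
scene large few
scene 0.055 75 s [-0.0164 -0.0087  0.002 ] z95 0.0273
scene 0.07 46 s [-0.0134 -0.0062  0.0058] z95 0.0141
scene 0.09 96 s [-0.0088 -0.0033  0.0062] z95 0.0091
scene 0.105 82 s [-0.0088 -0.0038  0.0067] z95 0.0088
scene 0.125 43 s [-0.0034 -0.0008  0.0044] z95 0.0042
scene 0.14 262 s [-0.0197 -0.0021  0.0177] z95 0.0230
scene 0.155 96 s [-0.0214 -0.0048  0.0136] z95 0.0246
```

```bash
python3 -m pendant '[[0.01,0.003,0.0001,0,0],[0.01,0.006,0.0001,0,0],[0.01,0.009,0.0002,0,0],[0.01,0.01,0.0003,0,0],[0.01,0.009,0.0003,0,0],[0.01,0.008,0.0002,0,0],[0.01,0.006,0.0001,0,0],[0.01,0.004,0.0001,0,0],[0.01,0.003,0.0001,0,0],[0.01,0.001,0,0,0],[0.01,0,0,0,0]]'
python3 chk.py k | egrep -v 'small'
```

```text
t: 17.85
eef_pos: [0.4406, -0.2844, 0.2312]
tool_rot: [0.0, 0.744, 0.668, -0.0]
contact_force: [-0.4, -0.9, -2.1]
gripper_width: 0.265
grasp_force: 98.0
[ 0.4406 -0.2844  0.2312] yaw 83.85 t 17.85 Fz [-0.4 -0.9 -2.1]
TCP s -0.0696 w -0.1002
top medium 121 ds 0.0008 z 0.0739 (0.0755) w -0.0060 0.0063
top large few
top 0.055 112 s [-0.02   -0.0018  0.0194] z95 0.0286
top 0.07 126 s [-0.0181 -0.001   0.0155] z95 0.0234
top 0.09 107 s [-0.0193 -0.0017  0.0179] z95 0.0264
top 0.105 88 s [-0.0166  0.0002  0.0159] z95 0.0206
top 0.125 29 s [-0.0029  0.0013  0.0058] z95 0.0051
top 0.14 28 s [-0.0031  0.0008  0.0058] z95 0.0064
top 0.155 34 s [-0.0029  0.001   0.0058] z95 0.0061
scene medium 196 ds 0.0019 z 0.0736 (0.0755) w -0.0086 0.0027
scene large few
scene 0.07 13 s [-0.0063 -0.0034  0.0038] z95 0.0181
scene 0.09 281 s [-0.0205 -0.0055  0.0144] z95 0.0243
scene 0.125 35 s [-0.004  -0.002   0.0027] z95 0.0043
scene 0.14 33 s [-0.0035 -0.0011  0.004 ] z95 0.0047
scene 0.155 37 s [-0.0041 -0.0013  0.0032] z95 0.0039
```

```bash
python3 -m pendant '[[0.01,0.002,0,0,0],[0.01,0.001,0,0,0],[0.01,0,0,-0.002,0],[0.01,0,0,-0.003,0],[0.01,0,0,-0.004,0],[0.01,0,0,-0.005,0],[0.01,0,0,-0.005,0],[0.01,0,0,-0.004,0],[0.01,0,0,-0.002,0],[0.01,-0.001,0,-0.001,0],[0.01,-0.003,-0.0001,0,0],[0.01,-0.005,-0.0001,0,0]]'
python3 -m pendant '[[0.01,-0.007,-0.0002,0,0],[0.01,-0.009,-0.0002,0,0],[0.01,-0.012,-0.0003,0,0],[0.01,-0.014,-0.0004,0,0],[0.01,-0.016,-0.0004,0,0],[0.01,-0.016,-0.0004,0,0],[0.01,-0.016,-0.0004,0,0],[0.01,-0.016,-0.0004,0,0],[0.01,-0.012,-0.0003,0,0],[0.01,-0.004,-0.0001,0,0],[0.01,0,0,0,0]]'
python3 look.py w7
python3 chk.py l
python3 - <<'E'
import cv2,numpy as np
a=cv2.imread('pics/w7.png');b=cv2.imread('pics/scene_l.png')
cv2.imwrite('pics/l.png',np.hstack([cv2.resize(a,(400,300)),cv2.resize(b[200:350,250:450],(400,300))]))
E
```

```text
t: 18.95
eef_pos: [0.4397, -0.2903, 0.2572]
tool_rot: [-0.0, 0.744, 0.668, 0.0]
contact_force: [-0.2, -0.5, -3.8]
gripper_width: 0.263
grasp_force: 97.9
t: 19.87
eef_pos: [0.4228, -0.413, 0.2569]
tool_rot: [-0.0, 0.745, 0.667, -0.0]
contact_force: [0.6, 0.1, -2.8]
gripper_width: 0.268
grasp_force: 97.8
[ 0.4228 -0.413   0.2569] yaw 83.69 t 19.8667
[ 0.4233 -0.4116  0.2569] yaw 83.79 t 19.9167 Fz [ 0.4  1.6 -2. ]
TCP s -0.0699 w -0.2286
top medium few
top large few
top small 86 ds 0.0012 z 0.0678 (0.0690) w -0.0078 0.0063
top 0.055 113 s [-0.0198 -0.0007  0.0196] z95 0.0286
top 0.07 140 s [-0.0173 -0.0011  0.017 ] z95 0.0249
top 0.09 144 s [-0.02   -0.0017  0.0194] z95 0.0225
top 0.105 90 s [-0.0131  0.0005  0.016 ] z95 0.0168
top 0.125 25 s [-0.002   0.0014  0.0044] z95 0.0074
top 0.14 30 s [-0.004   0.0001  0.0042] z95 0.0062
top 0.155 33 s [-0.0039 -0.0002  0.0044] z95 0.0063
scene medium few
scene large few
scene small 126 ds 0.0011 z 0.0676 (0.0690) w -0.0090 0.0027
scene 0.055 305 s [-0.0212 -0.0057  0.0107] z95 0.0279
scene 0.07 65 s [-0.0187 -0.0092  0.0049] z95 0.0248
scene 0.09 289 s [-0.021  -0.0083  0.0153] z95 0.0210
scene 0.105 62 s [-0.01   -0.0049  0.0049] z95 0.0097
scene 0.125 53 s [-0.0049 -0.0019  0.0034] z95 0.0042
scene 0.14 54 s [-0.0037 -0.0012  0.0041] z95 0.0043
scene 0.155 55 s [-0.0038 -0.0013  0.0033] z95 0.0042
```

View pics/l.png

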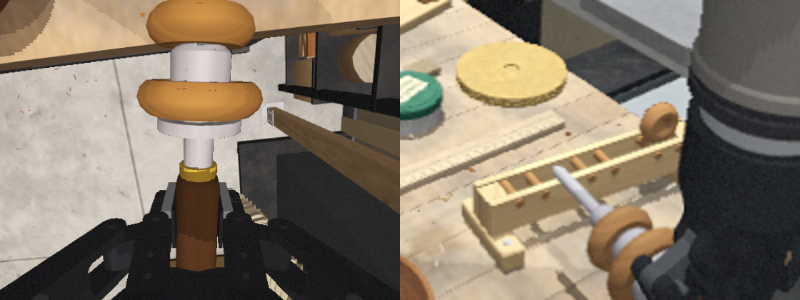

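Large and medium both hang on their own steps: wrist panel (200,98) and (200,22), scene panel (640,265) and (615,235). Moving over to the small ring.

```bash
python3 -m pendant '[[0.01,0,0.004,0.001,0],[0.01,0,0.008,0.002,0],[0.01,-0.0004,0.012,0.003,0],[0.01,-0.0004,0.015,0.003,0],[0.01,-0.0004,0.017,0.004,0],[0.01,-0.0004,0.018,0.004,0],[0.01,-0.0004,0.018,0.004,0],[0.01,-0.0004,0.016,0.003,0],[0.01,-0.0004,0.014,0.003,0],[0.01,-0.0004,0.01,0.003,0],[0.01,0,0.006,0.001,0],[0.01,0,0.0025,0.001,0]]'
python3 -m pendant '[[0.01,0,0,0,0],[0.01,0,0,0,0]]'
python3 chk.py m
```

```text
t: 21.02
eef_pos: [0.5642, -0.429, 0.2247]
tool_rot: [-0.0, 0.744, 0.669, 0.0]
contact_force: [0.2, -0.4, -2.9]
gripper_width: 0.264
grasp_force: 97.8
t: 21.18
eef_pos: [0.5624, -0.4297, 0.2251]
tool_rot: [-0.0, 0.744, 0.668, -0.0]
contact_force: [0.1, -0.8, -2.6]
gripper_width: 0.261
grasp_force: 97.9
[ 0.5624 -0.4297  0.2251] yaw 83.83 t 21.1833 Fz [ 0.1 -0.8 -2.6]
TCP s 0.0704 w -0.2281
top medium few
top large few
top small 87 ds 0.0016 z 0.0680 (0.0690) w -0.0075 0.0062
top 0.055 96 s [-0.02   -0.0023  0.0181] z95 0.0284
top 0.07 119 s [-0.0187 -0.0024  0.0164] z95 0.0236
top 0.09 133 s [-0.0197 -0.0033  0.0169] z95 0.0223
top 0.105 53 s [-0.0069  0.0007  0.0098] z95 0.0120
top 0.125 25 s [-0.0023  0.0007  0.0055] z95 0.0067
top 0.14 28 s [-0.0029  0.001   0.0063] z95 0.0063
top 0.155 30 s [-0.0027  0.0009  0.0058] z95 0.0059
scene medium few
scene large few
scene small 128 ds 0.0010 z 0.0674 (0.0690) w -0.0091 0.0022
scene 0.055 311 s [-0.0214 -0.009   0.0163] z95 0.0273
scene 0.07 89 s [-0.0154 -0.0086  0.0049] z95 0.0217
scene 0.09 183 s [-0.0213 -0.0101  0.0124] z95 0.0222
scene 0.105 56 s [-0.0092 -0.0053  0.0032] z95 0.0101
scene 0.125 46 s [-0.0048 -0.0024  0.001 ] z95 0.0044
scene 0.14 44 s [-0.0051 -0.0022  0.0025] z95 0.0041
scene 0.155 46 s [-0.0049 -0.003   0.0012] z95 0.0045
```

```bash
python3 -m pendant '[[0.01,0.003,-0.0005,0,0],[0.01,0.006,0.0001,0,0],[0.01,0.008,0.0002,0,0],[0.01,0.009,0.0002,0,0],[0.01,0.008,0.0002,0,0],[0.01,0.006,0.0002,0,0],[0.01,0.005,0.0001,0,0],[0.01,0.003,0.0001,0,0],[0.01,0.002,0.0001,0,0],[0.01,0,0,0,0]]'
python3 chk.py n
python3 - <<'E'
import cv2,numpy as np
a=cv2.imread('pics/top_n.png')[170:260,330:430];b=cv2.imread('pics/scene_n.png')[220:310,340:440]
cv2.imwrite('pics/n.png',np.hstack([cv2.resize(a,(400,360),interpolation=2),cv2.resize(b,(400,360),interpolation=2)]))
E
```

```text
t: 22.12
eef_pos: [0.5691, -0.3796, 0.2252]
tool_rot: [0.0, 0.744, 0.668, 0.0]
contact_force: [-0.4, -0.0, -2.9]
gripper_width: 0.265
grasp_force: 97.8
[ 0.5691 -0.3796  0.2252] yaw 83.87 t 22.1167 Fz [-0.4 -0.  -2.9]
TCP s 0.0704 w -0.1775
top medium few
top large few
top small 86 ds 0.0012 z 0.0679 (0.0690) w -0.0077 0.0068
top 0.055 106 s [-0.0194 -0.0035  0.0189] z95 0.0286
top 0.07 116 s [-0.0174 -0.0024  0.0161] z95 0.0239
top 0.09 132 s [-0.0202 -0.0042  0.0172] z95 0.0227
top 0.105 57 s [-0.0073 -0.0003  0.0094] z95 0.0109
top 0.125 26 s [-0.0024  0.0015  0.006 ] z95 0.0064
top 0.14 27 s [-0.0027  0.0017  0.0063] z95 0.0055
top 0.155 35 s [-0.0127 -0.0004  0.0093] z95 0.0174
scene medium few
scene large few
scene small 128 ds 0.0008 z 0.0675 (0.0690) w -0.0093 0.0018
scene 0.055 193 s [-0.0211 -0.0119  0.0145] z95 0.0272
scene 0.07 61 s [-0.014  -0.0081  0.0033] z95 0.0157
scene 0.09 144 s [-0.0213 -0.0101  0.0133] z95 0.0208
scene 0.105 46 s [-0.0095 -0.0056  0.0022] z95 0.0088
scene 0.125 39 s [-0.0051 -0.0022  0.0017] z95 0.0041
scene 0.14 41 s [-0.0055 -0.0028  0.0009] z95 0.0042
scene 0.155 157 s [-0.0166 -0.0037  0.0118] z95 0.0165
```

View pics/n.png

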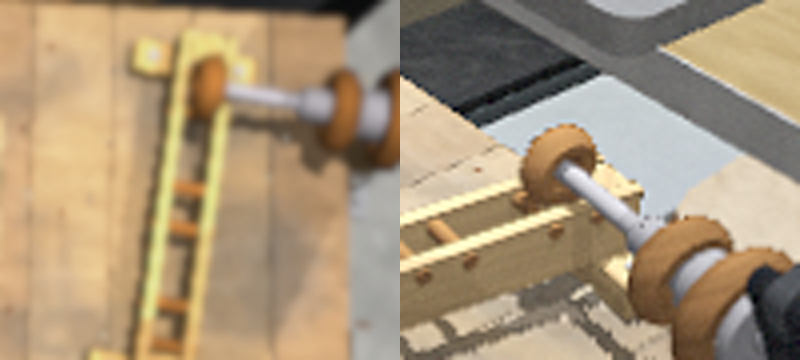

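The tip is entering the small ring's hole (top panel (228,90), scene panel (565,168)) with no contact force. Continuing.

```bash
python3 -m pendant '[[0.01,0.002,-0.0006,0,0],[0.01,0.004,0.0001,0,0],[0.01,0.006,0.0001,0,0],[0.01,0.007,0.0002,0,0],[0.01,0.007,0.0002,0,0],[0.01,0.006,0.0001,0,0],[0.01,0.005,0.0001,0,0],[0.01,0.003,0.0001,0,0],[0.01,0.002,0.0001,0,0],[0.01,0.001,0,0,0],[0.01,0,0,0,0]]'
python3 chk.py p
```

```text
t: 23.13
eef_pos: [0.5739, -0.3373, 0.2252]
tool_rot: [0.0, 0.744, 0.668, -0.0]
contact_force: [0.2, -0.1, -3.3]
gripper_width: 0.267
grasp_force: 97.8
[ 0.5739 -0.3373  0.2252] yaw 83.84 t 23.1333 Fz [ 0.2 -0.1 -3.3]
TCP s 0.0696 w -0.1349
top medium few
top large few
top small 83 ds 0.0013 z 0.0680 (0.0690) w -0.0075 0.0065
top 0.055 100 s [-0.0194 -0.0017  0.019 ] z95 0.0281
top 0.07 113 s [-0.0179 -0.0031  0.0149] z95 0.0238
top 0.09 134 s [-0.0204 -0.0032  0.0184] z95 0.0225
top 0.105 60 s [-0.008   0.0001  0.0118] z95 0.0110
top 0.125 95 s [-0.0157 -0.0012  0.0165] z95 0.0197
top 0.14 40 s [-0.0026  0.0019  0.0147] z95 0.0155
top 0.155 30 s [-0.003   0.0004  0.0056] z95 0.0069
scene medium few
scene large few
scene small 129 ds 0.0009 z 0.0672 (0.0690) w -0.0093 0.0025
scene 0.055 133 s [-0.0215 -0.015   0.0095] z95 0.0269
scene 0.07 43 s [-0.0169 -0.0093  0.0028] z95 0.0153
scene 0.09 139 s [-0.0212 -0.0111  0.0136] z95 0.0212
scene 0.105 35 s [-0.0099 -0.0059  0.0034] z95 0.0083
scene 0.125 175 s [-0.0178 -0.0068  0.0112] z95 0.0180
scene 0.14 12 s [-0.0057 -0.0042 -0.0006] z95 0.0041
scene 0.155 31 s [-0.005  -0.0029  0.0006] z95 0.0044
```

All three are threaded. Lifting the small ring out.

```bash
python3 -m pendant '[[0.01,0.0015,0,0,0],[0.01,0,0,-0.002,0],[0.01,0,0,-0.003,0],[0.01,0,0,-0.004,0],[0.01,0,0,-0.006,0],[0.01,0,0,-0.008,0],[0.01,0,0,-0.01,0],[0.01,0,0,-0.012,0],[0.01,0,0,-0.013,0],[0.01,0,0,-0.013,0],[0.01,0,0,-0.009,0],[0.01,0,0,-0.004,0]]'
python3 -m pendant '[[0.01,0,0,-0.001,0],[0.01,0,0,0,0]]'
python3 chk.py q | egrep 'top|yaw|TCP'
python3 - <<'E'
import cv2,numpy as np
a=cv2.imread('pics/top_q.png')[150:270,310:450];b=cv2.imread('pics/scene_q.png')[170:310,320:480]
cv2.imwrite('pics/q.png',np.hstack([cv2.resize(a,(400,343),interpolation=2),cv2.resize(b,(400,343),interpolation=2)]))
E
```

```text
t: 24.23
eef_pos: [0.5746, -0.336, 0.3118]
tool_rot: [0.002, 0.744, 0.668, 0.001]
contact_force: [0.3, -0.1, -3.2]
gripper_width: 0.264
grasp_force: 97.8
t: 24.4
eef_pos: [0.574, -0.3358, 0.3104]
tool_rot: [0.0, 0.744, 0.668, -0.0]
contact_force: [0.2, 0.3, -3.4]
gripper_width: 0.261
grasp_force: 97.8
[ 0.574  -0.3358  0.3104] yaw 83.84 t 24.4 Fz [ 0.2  0.3 -3.4]
TCP s 0.0695 w -0.1335
top medium few
top large few
top small few
top 0.055 123 s [-0.0198 -0.0028  0.0188] z95 0.0286
top 0.07 139 s [-0.0184 -0.0032  0.0172] z95 0.0243
top 0.09 161 s [-0.0197 -0.0033  0.0186] z95 0.0221
top 0.105 58 s [-0.0076 -0.0018  0.0076] z95 0.0104
top 0.125 119 s [-0.016  -0.0027  0.0133] z95 0.0156
top 0.14 34 s [-0.0072  0.0003  0.0072] z95 0.0082
top 0.155 38 s [-0.0025  0.0008  0.0062] z95 0.0058
```

View pics/q.png

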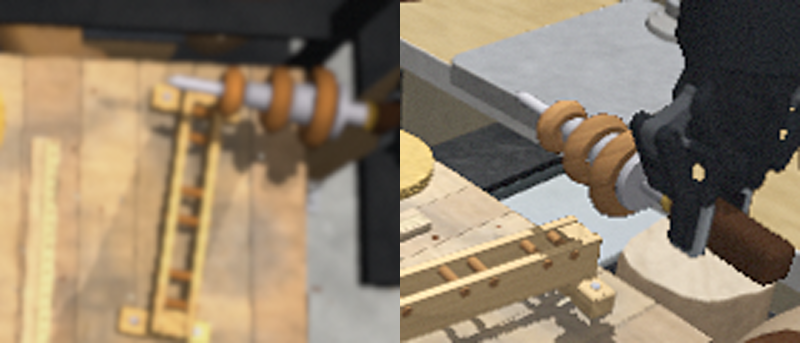

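All three rings hang on their steps in both panels: top (232,90), (280,98), (320,103). Now carrying it back, first away from the shelf, then turning.

```bash
python3 -m pendant '[[0.01,0.002,-0.003,0,0],[0.01,0.002,-0.006,0,0],[0.01,0.002,-0.009,0,0],[0.01,0.002,-0.012,0,0],[0.01,0.002,-0.014,0,0],[0.01,0.002,-0.015,0,0],[0.01,0.002,-0.015,0,0],[0.01,0.002,-0.014,0,0],[0.01,0.002,-0.012,0,0],[0.01,0.002,-0.009,0,0],[0.01,0.002,-0.006,0,0],[0.01,0.001,-0.002,0,0]]'
python3 -m pendant '[[0.01,0,0,0,2],[0.01,0,0,0,4],[0.01,0,0,0,6],[0.01,0,0,0,7],[0.01,0,0,0,7],[0.01,0,0,0,7],[0.01,0,0,0,7],[0.01,0,0,0,7],[0.01,0,0,0,7],[0.01,0,0,0,6],[0.01,0,0,0,4],[0.01,0,0,0,2.3]]'
python3 - <<'E'
from h import *
o=bot.get_obs();q=o['tool_rot'];y=2*np.arctan2(q[2],q[1]);p=np.array(o['eef_pos']);print(p,np.degrees(y))
d=np.array([.4524,.1915])-p[:2];print('tool x,y',d@[np.cos(y),np.sin(y)],d@[np.sin(y),-np.cos(y)])
E
```

```text
t: 25.5
eef_pos: [0.4591, -0.3, 0.3102]
tool_rot: [-0.0, 0.744, 0.668, -0.0]
contact_force: [-0.5, 0.1, -2.9]
gripper_width: 0.262
grasp_force: 97.8
t: 26.5
eef_pos: [0.4608, -0.3, 0.3102]
tool_rot: [-0.0, 0.989, 0.151, 0.0]
contact_force: [-0.3, 0.3, -2.6]
gripper_width: 0.262
grasp_force: 97.9
[ 0.46081721 -0.30001687  0.31022022] 17.371312791180653
tool x,y 0.13871544299896887 -0.47161181822415377
```

```bash
python3 -m pendant '[[0.01,0.0012,-0.004,0,0],[0.01,0.0024,-0.008,0,0],[0.01,0.0035,-0.012,0,0],[0.01,0.0047,-0.016,0,0],[0.01,0.0059,-0.02,0,0],[0.01,0.0068,-0.023,0,0],[0.01,0.0074,-0.025,0,0],[0.01,0.0074,-0.025,0,0],[0.01,0.0074,-0.025,0,0],[0.01,0.0074,-0.025,0,0],[0.01,0.0074,-0.025,0,0],[0.01,0.0074,-0.025,0,0]]'
python3 -m pendant '[[0.01,0.0074,-0.025,0,0],[0.01,0.0074,-0.025,0,0],[0.01,0.0074,-0.025,0,0],[0.01,0.0074,-0.025,0,0],[0.01,0.0074,-0.025,0,0],[0.01,0.0071,-0.024,0,0],[0.01,0.0065,-0.022,0,0],[0.01,0.0059,-0.02,0,0],[0.01,0.005,-0.017,0,0],[0.01,0.0041,-0.014,0,0],[0.01,0.003,-0.01,0,0],[0.01,0.002,-0.0066,0,0]]'
python3 -m pendant '[[0.01,0,0,0,0],[0.01,0,0,0,0]]'
cat > st.py <<'E'
from h import *
import sys
o=bot.get_obs();q=o['tool_rot'];Y=2*np.arctan2(q[2],q[1]);p=np.array(o['eef_pos']);print(p.round(4),np.degrees(Y).round(2),o['t'],np.round(o['contact_force'],1))
# stand frame: mandrel line at start as seen by top: compare same camera before/after
u=np.array([np.cos(np.radians(16.1)),np.sin(np.radians(16.1))]);v=np.array([-u[1],u[0]]);O=np.array([.4527,.1903])
def rep(P,tag,z0):
    d=P[:,:2]-O;a=d@u;b=d@v;z=P[:,2]-z0
    for nm,lo,hi,hw in [('hand',-.05,-.02,.02),('hand2',.0,.02,.02),('neck',.03,.046,.012),('s1',.072,.086,.02),('s2',.106,.12,.014),('s3a',.142,.155,.010),('s3b',.155,.172,.010)]:
        k=(a>lo)&(a<hi)&(abs(b)<hw)&(z>-.001)&(z<.02)
        if k.sum()>8: print(tag,nm,k.sum(),'b',np.percentile(b[k],[5,50,95]).round(4),'z95 %.4f'%np.percentile(z[k],95))
    k=(abs(b)<.035)&(a>.05)&(a<.2)&(z>.016)&(z<.035)
    print(tag,'hist a of high pts',np.histogram(a[k],np.arange(.05,.16,.005))[0])
for c in ['top','scene']:
    f=np.load(c+'0.npz');m=bot.camera_model(c)
    if len(sys.argv)<3: rep(cloud(c,f['d'],m)[f['d']>0],c+' start',.08)
    im,d=bot.read_camera(c);cv2.imwrite(f'pics/{c}_{sys.argv[1]}.png',im);rep(cloud(c,d,m)[d>0],c+' now',p[2]-.1557)
E
python3 st.py r
```

```text
t: 27.5
eef_pos: [0.455, -0.0549, 0.3103]
tool_rot: [-0.0, 0.988, 0.154, 0.0]
contact_force: [0.9, 1.4, -3.6]
gripper_width: 0.263
grasp_force: 97.8
t: 28.5
eef_pos: [0.4502, 0.1933, 0.3103]
tool_rot: [-0.0, 0.988, 0.154, -0.0]
contact_force: [0.5, -0.2, -3.0]
gripper_width: 0.265
grasp_force: 97.8
t: 28.67
eef_pos: [0.4509, 0.1912, 0.3101]
tool_rot: [0.0, 0.988, 0.153, -0.0]
contact_force: [0.6, 0.3, -2.5]
gripper_width: 0.263
grasp_force: 97.7
[0.4509 0.1912 0.3101] 17.57 28.6667 [ 0.6  0.3 -2.5]
top start hand 152 b [-0.0145 -0.0036  0.0076] z95 0.0148
top start hand2 93 b [-0.0139 -0.0032  0.0077] z95 0.0144
top start neck 55 b [-0.0104 -0.0028  0.0104] z95 0.0097
top start s1 80 b [-0.0166 -0.0046  0.0099] z95 0.0164
top start s2 52 b [-0.012  -0.0041  0.0053] z95 0.0119
top start s3a 25 b [-0.0069 -0.0027  0.002 ] z95 0.0076
top start s3b 34 b [-0.0064 -0.0015  0.0085] z95 0.0069
top start hist a of high pts [27  7  3  8  3  3  1  3  0  0  0  0  0  0  0  0  0  0  0  0  0]
top now s2 32 b [-0.0092 -0.0044  0.0019] z95 0.0101
top now s3a 29 b [-0.0034  0.0006  0.0054] z95 0.0068

[... 378 characters left out ...]
144
scene start s2 30 b [-0.0129 -0.0087 -0.0006] z95 0.0098
scene start s3a 13 b [-0.0088 -0.0042 -0.0014] z95 0.0058
scene start s3b 20 b [-0.0059 -0.0014  0.0094] z95 0.0057
scene start hist a of high pts [14  0  0  0  0  0  0  0  0  0  0  0  0  0  0  0  0  0  0  0  0]
scene now hand 110 b [-0.0128 -0.0094  0.0055] z95 0.0115
scene now hand2 18 b [0.0024 0.0122 0.0143] z95 0.0188
scene now neck 29 b [-0.0092 -0.0054  0.0006] z95 0.0076
scene now s1 9 b [-0.0164 -0.0119 -0.0048] z95 0.0135
scene now s2 9 b [-0.009  -0.0058  0.0013] z95 0.0083
scene now s3b 13 b [-0.0048 -0.0022  0.0001] z95 0.0039
scene now hist a of high pts [ 8 19 22  7  0  0  0  9 15 11  0  0  0  0  0  2  0  0  0  0  0]
```

```bash
python3 look.py w8; python3 - <<'E'
from h import *
import pickle
m5=pickle.load(open('w5.pkl','rb'))
from scipy.spatial.transform import Rotation as Ro
# cam-from-tool from current obs
o=bot.get_obs();q=o['tool_rot'];R=Ro.from_quat([q[1],q[2],q[3],q[0]]).as_matrix();mc=bot.camera_model('wrist')
Rx=np.array(mc['R'])@R;tx=np.array(mc['R'])@np.array(o['eef_pos'])+mc['t']
m=dict(mc);m['R']=Rx;m['t']=tx
for k in ['w3','w4','w5','w6','w7','w8']:
    f=np.load(k+'.npz');L=cloud('wrist',f['d'],m);L=L[f['d']>0];out=[]
    for lo,hi,r,hw in [(.023,.027,.0105,.0125),(.032,.046,.008,.010),(.076,.084,.015,.018),(.092,.1,.01,.012),(.108,.118,.01,.012)]:
        s=(L[:,0]>lo)&(L[:,0]<hi)&(abs(L[:,1]-.0005)<hw)&(L[:,2]<.1572-r*.15)&(L[:,2]>.1572-r-.003)
        if s.sum()>40: out.append((round((lo+hi)/2,3),(np.percentile(L[s,1],[2,98]).mean()*1e3).round(2),(np.percentile(L[s,2],5)*1e3+r*1e3).round(1)))
    print(k,out)
E
```

```text
[0.4511 0.1903 0.31  ] yaw 17.47 t 28.7667
w3 [(0.025, np.float64(-1.04), np.float64(156.9)), (0.039, np.float64(-0.65), np.float64(156.5)), (0.08, np.float64(0.34), np.float64(156.4)), (0.096, np.float64(0.74), np.float64(156.2))]
w4 [(0.025, np.float64(-0.91), np.float64(157.1)), (0.039, np.float64(-0.66), np.float64(156.8)), (0.08, np.float64(0.26), np.float64(157.0)), (0.096, np.float64(0.67), np.float64(156.8))]
w5 [(0.025, np.float64(-1.05), np.float64(157.0)), (0.039, np.float64(-0.7), np.float64(156.9)), (0.08, np.float64(0.09), np.float64(157.0)), (0.096, np.float64(0.51), np.float64(156.8))]
w6 [(0.025, np.float64(-1.06), np.float64(157.2)), (0.039, np.float64(-0.72), np.float64(157.0)), (0.08, np.float64(0.19), np.float64(157.0)), (0.096, np.float64(0.62), np.float64(156.9))]
w7 [(0.025, np.float64(-0.96), np.float64(157.2)), (0.039, np.float64(-0.69), np.float64(156.9)), (0.08, np.float64(0.23), np.float64(157.1))]
w8 [(0.025, np.float64(-0.87), np.float64(157.0)), (0.039, np.float64(-0.62), np.float64(156.9)), (0.08, np.float64(0.32), np.float64(157.1))]
```

The mandrel hasn't moved in the grip since it was in the stand, so the return pose is the grasp pose: TCP (0.4524, 0.1915), yaw 16.33°, z 0.2357.

```bash
python3 -m pendant '[[0.01,0.0015,-0.0004,0,1.2],[0.01,0,0,0.004,0],[0.01,0,0,0.007,0],[0.01,0,0,0.007,0],[0.01,0,0,0.007,0],[0.01,0,0,0.006,0],[0.01,0,0,0.003,0],[0.01,0,0,0.001,0],[0.01,0,0,0,0],[0.01,0,0,0,0]]'
python3 st.py s x | egrep 'top|scene.*(hand|s3|s2)|^\['
```

```text
t: 29.65
eef_pos: [0.4525, 0.1923, 0.2753]
tool_rot: [-0.0, 0.99, 0.142, 0.0]
contact_force: [0.4, -1.6, -3.1]
gripper_width: 0.261
grasp_force: 97.9
[0.4525 0.1923 0.2753] 16.35 29.65 [ 0.4 -1.6 -3.1]
top now s2 30 b [-0.0111 -0.0062  0.0004] z95 0.0118
top now s3a 19 b [-0.006  -0.002   0.0023] z95 0.0053
top now s3b 29 b [-0.0058 -0.002   0.0025] z95 0.0059
top now hist a of high pts [ 0  1  8  7  4  0  0  0  6 14 10  2  0  0  0  0  4  3  0  0  0]
scene now hand 124 b [-0.0113 -0.0071  0.0087] z95 0.0119
scene now hand2 20 b [0.002  0.0127 0.0148] z95 0.0195
scene now s3b 14 b [-0.0074 -0.0046 -0.0009] z95 0.0039
```

```bash
python3 -m pendant '[[0.01,0,0.0007,0.003,0],[0.01,0,0,0.005,0],[0.01,0,0,0.006,0],[0.01,0,0,0.006,0],[0.01,0,0,0.006,0],[0.01,0,0,0.005,0],[0.01,0,0,0.003,0],[0.01,0,0,0.002,0],[0.01,0,0,0.001,0],[0.01,0,0,0,0],[0.01,0,0,0,0]]'
python3 st.py t x | egrep 'top|scene.*(hand|s3|s2)|^\['
```

```text
t: 30.67
eef_pos: [0.4527, 0.1916, 0.2383]
tool_rot: [-0.0, 0.99, 0.142, 0.0]
contact_force: [-0.6, 0.3, -2.5]
gripper_width: 0.261
grasp_force: 97.8
[0.4527 0.1916 0.2383] 16.34 30.6667 [-0.6  0.3 -2.5]
top now s2 28 b [-0.0119 -0.0067  0.0004] z95 0.0109
top now s3a 20 b [-0.0078 -0.0036  0.0014] z95 0.0074
top now s3b 34 b [-0.0073 -0.003   0.0077] z95 0.0057
top now hist a of high pts [ 0  0  5  5  1  0  0  0  5  9 11  2  0  0  0  4  5  4  0  0  0]
scene now hand 122 b [-0.0116 -0.0069  0.0081] z95 0.0118
scene now hand2 19 b [0.0048 0.0125 0.0142] z95 0.0194
scene now s2 11 b [-0.0119 -0.0094 -0.0041] z95 0.0112
scene now s3b 19 b [-0.0087 -0.0041  0.0088] z95 0.0042
```

```bash
python3 -m pendant '[[0.01,0,0,0.001,0],[0.01,0,0,0.001,0],[0.01,0,0,0.0005,0],[0.01,0,0,0,0],[0.01,0,0,0,0]]'
```

```text
t: 31.18
eef_pos: [0.4528, 0.1916, 0.236]
tool_rot: [0.0, 0.99, 0.142, 0.0]
contact_force: [-1.4, -0.7, 3.4]
gripper_width: 0.264
grasp_force: 98.7
```

Seated, with contact force at +3.4 N. Releasing.

```bash
python3 -m pendant '[[0.03,0,0,0,0],[0.04,0,0,0,0],[0.05,0,0,0,0],[0.06,0,0,0,0],[0.07,0,0,0,0],[0.07,0,0,0,0],[0.07,0,0,0,0]]'
python3 -m pendant '[[0.07,0,0,-0.003,0],[0.07,0,0,-0.008,0],[0.07,0,0,-0.012,0],[0.07,0,0,-0.014,0],[0.07,0,0,-0.014,0],[0.07,0,0,-0.014,0],[0.07,-0.01,0,-0.01,0],[0.07,-0.01,0,0,0],[0.07,-0.01,0,0,0],[0.07,-0.01,0,0,0],[0.07,0,0,0,0],[0.07,0,0,0,0]]'
python3 st.py u x | egrep 'top|^\['
python3 - <<'E'
from h import *
im,d=bot.read_camera('wrist')
b=cv2.imread('pics/scene_u.png')
cv2.imwrite('pics/u.png',np.hstack([cv2.resize(im,(400,300)),cv2.resize(b[150:240,180:300],(400,300),interpolation=2)]))
E
```

```text
t: 31.77
eef_pos: [0.4526, 0.1915, 0.2357]
tool_rot: [-0.0, 0.99, 0.142, 0.0]
contact_force: [0.1, -0.8, -0.2]
gripper_width: 0.823
grasp_force: 0.0
t: 32.77
eef_pos: [0.4135, 0.1799, 0.3102]
tool_rot: [0.0, 0.99, 0.142, -0.0]
contact_force: [0.5, 0.1, 0.1]
gripper_width: 0.816
grasp_force: 0.0
[0.4135 0.1799 0.3102] 16.36 32.7667 [0.5 0.1 0.1]
top now hist a of high pts [0 0 0 0 0 0 0 0 0 0 0 0 0 0 0 0 0 0 0 0 0]
```

View pics/u.png

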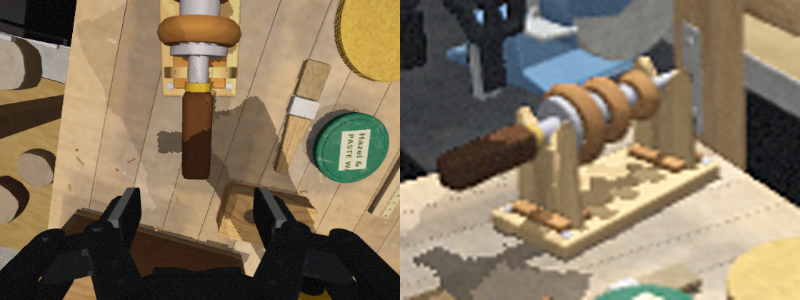

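The mandrel lies in both notches, with the neck at panel (560,130), the tip at (665,75) and the handle on the same side as before. All three rings hang on their own steps, and the gripper is clear.

```bash
python3 -c "from station import bot;print(bot.hand_in())"
```

```text
the job is handed in; nothing more can be done
None
```

The mandrel is back in both notches of its stand with the large, medium and small rings each on its own step, and the job was handed in at about 33 s; no verdict was returned.

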